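# Unpack the angle gauge and rock it to its index on the ridge rest

## Robot

A 7-joint arm with a two-finger parallel gripper is mounted at the origin on a cart in front of the work surface, level with it; the furniture and walls round the work are solid. World frame = base frame: x ahead of the robot, y to its left, z up, the work surface at z = 0. Lengths are in m, angles in rad, forces in N, time in s.
With the tool pointing down it reaches from about 0.4 to 0.85 m from the base axis. Payload 4.5 kg.
Tool frame: the origin (TCP) lies midway between the tips of the shut fingers; the grasp point (between the pads) lies 19 mm behind it; z points along the fingers, x is the direction in which the jaws open and shut, and the axes are right-handed (so a half turn about z gives the same grasp; the last joint's range is limited). The gripper opens to 88 mm and grips with 3 to 60 N. Pads are 18 mm wide; open, the fingers measure 123 mm over their backs; the gripper's body (75 mm by 187 mm) begins 45 mm behind the grasp point.
Start: joints at [1.235, 0.689, -0.195, 1.565, 0.157, 0.902, -0.215], TCP at [0.226, -0.583, 0.239] pointing down, gripper open.
Joint ranges: [-3.01, 3.01], [-0.46, 2.08], [-1.47, 1.51], [0.13, 2.56], [-1, 4.14], [0.04, 2.09], [-2.66, 2.66]. Speed limits (rad/s): [2.57, 2.57, 3.14, 3.14, 3.14, 3.14, 3.14].

## Interface

Orientations are given as a unit quaternion [x, y, z, w].
In Python, from plant import r gives the robot as it stands. The module is installed in compiled form; this text tells all that it offers.
- The arm moves only by the tool play_rows, never from a script. Its argument "increments" is a list of rows, each a list of 7 numbers: the opening, from 0 (shut) to 1 (fully open), then the shift along the tool's x, y, z in mm, then the turn, a rotation vector about the tool's x, y, z in rad. In form: [[hand, dx, dy, dz, wx, wy, wz], ...]. A call has exactly 8 rows; each row shifts and turns the pose as measured when the row begins, along the tool's axes as they then stand; what a row does not reach is not made up. A row lasts 1/8 s, in which the tool goes at most 62.5 mm and 10.7 degrees, less where a joint would pass 70% of its speed; a pose out of reach is approached as far as the arm can. A call is refused whole if a number of a shift passes 62.5 or a number of a turn 0.188, either way. A call with a gripper value outside its range is refused whole. The fingers move at their own pace and stop on an object; "grip_force" is the grip in N (left out, the last holds). Time passes only in rows, so rows that do not move let the fingers close, or fill a call up. It gives the time, the measured TCP pose, the force and the opening at its end, in the units of the state.
- r.get_state(): the state, without advancing time (a new reading comes with each control period).
- r.snapshot(name): name is "scene" or "top" or "wrist"; returns the picture (420x560x3 uint8, red, green, blue); there is no depth.
- r.get_calibration(name): a dict with "fx", "fy", "cx", "cy" (pixels), "R" (3x3) and "t" (3): a world point X has camera coordinates R X + t. Camera axes: x right, y down, z forward; pixel columns grow to the right and rows downward; lengths in m; the calibration is good to about 2 mm. The wrist camera is an equidistant fisheye: a pixel r from the principal point sees the ray r / f radians off the axis. A picture is of the moment at which its call begins: read the wrist's pose just before it. get_calibration takes no time and is no camera call; for the wrist camera it gives the pose at the moment of the call.
- r.finish_job(): hands the job in, once; it reports no verdict.
The state is a dict: "clock": time; "q": joint angles; "qd": joint speeds; "joint_torque": joint torques, N m; "tool_pos": TCP position; "eef_rot": TCP orientation; "contact_force": force on the tool from outside, world axes, zero at the start; "moment": the same for the moment, N m; "opening": opening from 0.0 (shut) to 1.0 (fully open).
Only numpy, scipy, OpenCV 4.12 (cv2) and the standard library are available. Lean on these libraries where they do the work, as an engineer would, in place of code of your own. Each camera call takes 0.05 s, during which the arm holds its last target.

## Task

Fold both flaps of the small carton right back, lift the angle gauge out and first set it level on the steel ridge of the uneven rest, the middle of its foot on the ridge. Then, keeping it gently on the ridge, rock it sideways until its hanging pointer settles in the gap of the index fork on the dial, and finish holding it just so: still gripped, still lightly pressed on the ridge, pointer still. Leave the vial, jar and tape roll where they are.

Things in the scene. Friction and masses are not known exactly. Their poses are not given: they have to be found in the camera images.
- carton: fixed cardboard carton 118 (x) x 132 (y) mm, rim 122 mm above its origin, which is the centre of its underside; walls 4 mm, inner floor 4 mm above the origin, inside 110 x 124 mm. x points from the front wall (robot side) to the back wall, z up. Two 14 mm high packing strips on the inner floor leave a 34 mm slot along y for the gauge's foot.
- flap_front (a joint): front flap (54 mm long, 122 mm wide, 3 mm thick), hinged along the top of the front wall: 0 closed (lying inward), 1.57 upright, grows as it swings outward to -x of the carton, stop at 2.6 rad. The light hinge friction (0.02 N m) keeps it wherever it is left. Starts half raised.
- flap_back (a joint): back flap, the same, hinged along the top of the back wall and opening outward to +x of the carton. 0 closed, 1.57 upright, stop at 2.6 rad.
- flap_front_hinge (a point): middle of the front flap's hinge line, on the carton's rim
- flap_back_hinge (a point): middle of the back flap's hinge line, on the carton's rim
- gauge: loose aluminium angle gauge, 0.2 kg, 112 mm high; it stands upright in the carton. Origin at the centre of its flat underside, z up, x through its thickness, away from the dial (the dial looks to -x). Foot 24 (x) x 96 (y) x 12 mm; round housing 78 mm across, 20 mm thick (x), centred 50 mm up; at the top a flat grip block 20 mm thick (x), 40 mm wide (y), from 80 to 112 mm up: pinch it there front to back.
- pointer (a joint): weighted pointer that hangs freely from the dial's centre and so stays plumb; its angle on the dial in rad. 0: points to the foot (gauge level; long tick). Positive: tip towards +y of the gauge, when the gauge's top leans towards its +y side by that angle. Swings for about half a second after a move.
- index (a joint): index fork on the dial's rim: two short prongs with a gap; its angle on the dial, in the same sense as the pointer. Set beforehand at 0.15 to 0.34 rad; it stays where it is set.
- pointer_tip (a point): tip of the pointer, 32 mm from the dial's centre
- index_mid (a point): middle of the gap of the index fork, 32 mm from the dial's centre
- rest: fixed grey rest, 80 (x) x 120 (y) mm, origin at the centre of its underside, z up, x away from the robot. Shoulders to its left (top 26 mm up) and right (33 mm up) are lower than the ridge and uneven.
- ridge_top (a point): middle of the top line of the rest's ridge, a round steel bar of radius 12 mm, 60 mm long, along the rest's x; 62 mm above the rest's underside. Soft mount: the ridge gives straight down about 1 mm per newton, 6 mm at most, and springs back.
- ridge (a joint): how far the ridge is pressed down, in m, 0 to 0.006 (about 0.0006 by its own weight)
- vial: bystander: clear vial with dark cap, 29 mm across, 74 mm high, origin at the centre of its underside
- jar: bystander: small screw jar 36 mm across, 53 mm high, origin at the centre of its underside
- tape: bystander: tape roll lying flat, 69 mm across, 25 mm high, origin at the centre of its underside

How it is judged:
By the outcome, as a careful person would: the job done as asked, in the order asked, and still so for the second after the job is handed in, while the arm keeps its last pose, push and grip.
It also fails if it takes over 54 s, if anything falls off the work surface, if the arm or the gripper's body presses on something with over 40 N, if the wrist force passes 120 N, or if a joint passes its speed limit or range.

## Working session

There is one attempt and no reset: what is moved stays moved. The work goes in short steps, Python scripts to look and compute and a tool call to move; the robot and the scene stay as the last step left them, time stands still between calls to the robot, and variables do not carry over. Pictures are saved under pics/ and viewed, and the job is handed in when it is done.

Besides the shell and the picture viewer there is one more tool, called after "Call:" as a command line: name --pt "numbers of a row" for each row, then --argument value for the rest. play_rows: Moves the arm, as the interface text tells. Its arguments: {"type":"object","properties":{"increments":{"type":"array"},"grip_force":{"type":"number"}},"required":["increments"]}

```bash
mkdir -p pics; ls
python3 - <<'E'
from plant import r
import cv2,numpy as np
np.set_printoptions(precision=4,suppress=True)
s=r.get_state()
for k,v in s.items(): print(k,np.round(v,4))
for n in ("scene","top","wrist"):
    c=r.get_calibration(n); print(n,c)
    cv2.imwrite(f"pics/{n}0.png",r.snapshot(n)[:,:,::-1])
E
```

```text
pics
clock 0.0
q [ 1.2348  0.69   -0.1945  1.5663  0.1573  0.9025 -0.2151]
qd [ 0.0006  0.0006  0.0014  0.0002  0.0022  0.0005 -0.0002]
joint_torque [  0.0005 -52.7573  -1.2666 -15.3429  -0.0526   0.0066   0.0001]
tool_pos [ 0.2256 -0.5822  0.2379]
eef_rot [ 0.8251 -0.565  -0.0008 -0.0005]
contact_force [-0.1384  0.6497  0.6923]
moment [0.0051 0.0299 0.0024]
opening 0.9998
scene {'fx': 500.6456206767653, 'fy': 500.6456206767653, 'cx': 286.8541397881761, 'cy': 210.6496525994297, 'R': array([[-0.8657, -0.5003, -0.018 ],
       [-0.2871,  0.5255, -0.8009],
       [ 0.4101, -0.6882, -0.5985]]), 't': array([0.5254, 0.211 , 0.722 ])}
top {'fx': 392.6620660244415, 'fy': 392.6620660244415, 'cx': 279.79412118987017, 'cy': 208.51283628131296, 'R': array([[-0.0245, -0.9997, -0.0049],
       [-0.9964,  0.0248, -0.0815],
       [ 0.0816,  0.0029, -0.9967]]), 't': array([0.0798, 0.5847, 0.9205])}
wrist {'fx': 325.19226210127806, 'fy': 325.19226210127806, 'cx': 276.32925100482487, 'cy': 209.4195354725814, 'R': array([[ 0.3611, -0.9325, -0.001 ],
       [-0.8916, -0.3456,  0.2927],
       [-0.2733, -0.1049, -0.9562]]), 't': array([-0.6246, -0.0401,  0.3901])}
```

View pics/scene0.png

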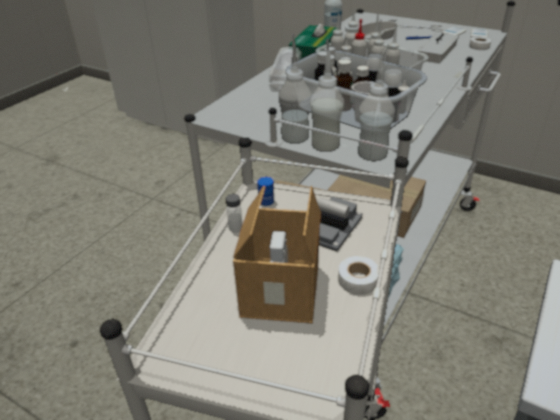

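View pics/top0.png

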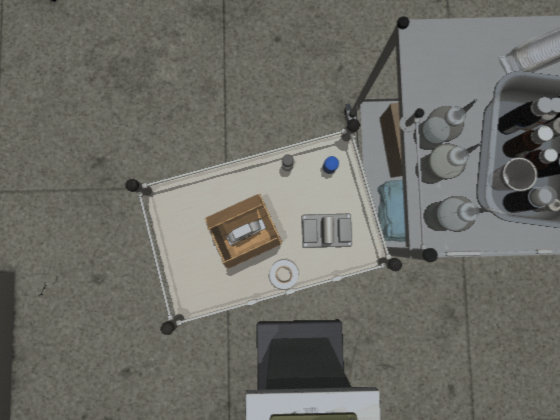

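View pics/wrist0.png

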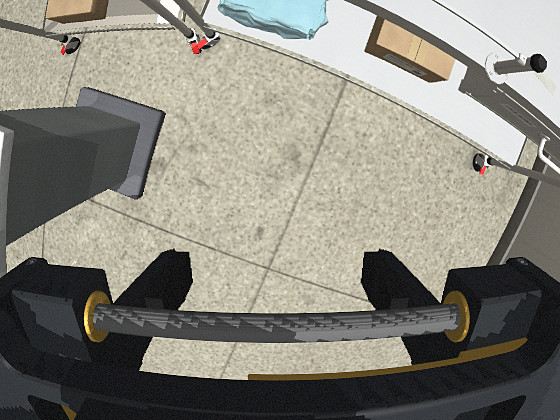

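The top view shows the carton around (243,232) and turned about 25°, with its back flap up. The rest is near (327,230), the vial at (288,161), the jar at (331,164) and the tape at (284,274). I'll zoom in.

Run:
```python
import cv2
a=cv2.imread("pics/top0.png")[130:310,190:370]
cv2.imwrite("pics/t0z.png",cv2.resize(a,None,fx=3.33,fy=3.33,interpolation=cv2.INTER_CUBIC))
a=cv2.imread("pics/scene0.png")[160:340,200:420]
cv2.imwrite("pics/s0z.png",cv2.resize(a,None,fx=3.33,fy=3.33,interpolation=cv2.INTER_CUBIC))
```

```text
(no output)
```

View pics/t0z.png

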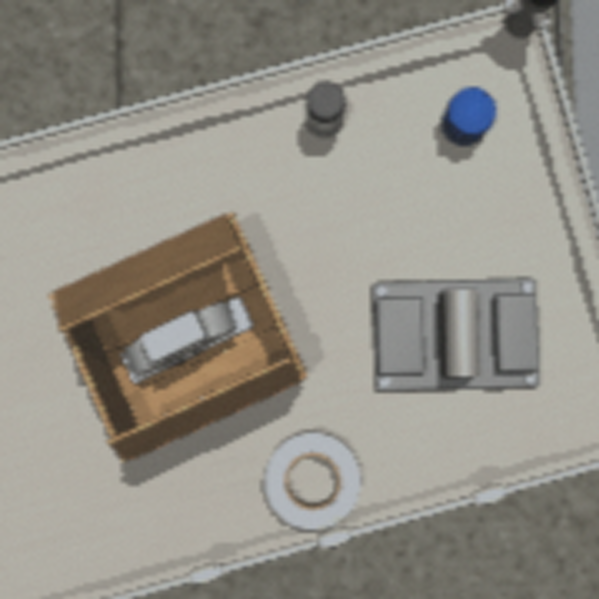

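View pics/s0z.png

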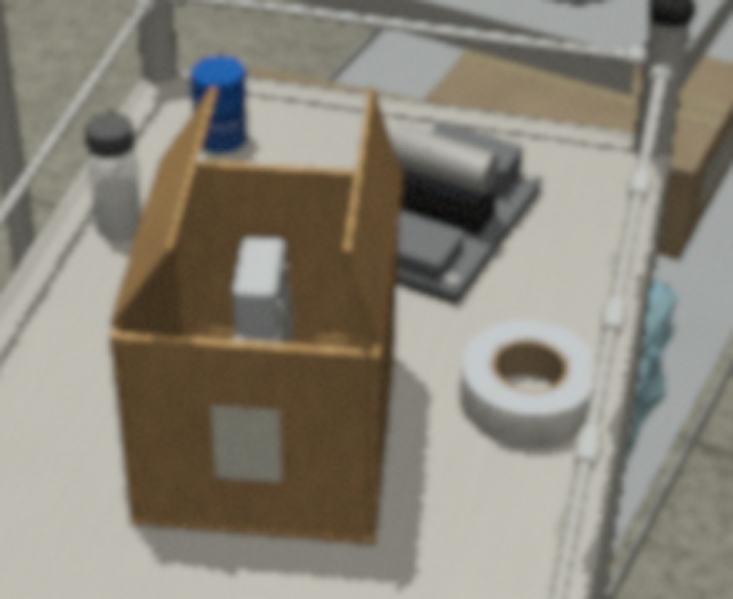

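```bash
cat > h.py <<'E'
import numpy as np, cv2
from scipy.spatial.transform import Rotation as Ro
np.set_printoptions(precision=4,suppress=True)
from plant import r
def cal(n): return r.get_calibration(n)
def ray(c,u,v,fish=False):
    x=(u-c['cx'])/c['fx']; y=(v-c['cy'])/c['fy']
    if fish:
        th=np.hypot(x,y); s=np.sin(th)/max(th,1e-9); d=np.array([x*s,y*s,np.cos(th)])
    else: d=np.array([x,y,1.])
    R=np.array(c['R']); t=np.array(c['t'])
    d=R.T@d; return -R.T@t, d/np.linalg.norm(d)
def onz(c,u,v,z,fish=False):
    o,d=ray(c,u,v,fish); return o+d*(z-o[2])/d[2]
def tri(rays):
    A=np.zeros((3,3));b=np.zeros(3)
    for o,d in rays:
        P=np.eye(3)-np.outer(d,d);A+=P;b+=P@o
    p=np.linalg.solve(A,b); return p,[np.linalg.norm((np.eye(3)-np.outer(d,d))@(p-o)) for o,d in rays]
def proj(c,X,fish=False):
    p=np.array(c['R'])@np.array(X)+np.array(c['t'])
    if fish:
        rr=np.hypot(p[0],p[1]); th=np.arctan2(rr,p[2]); k=th/max(rr,1e-9)
        return np.array([c['cx']+c['fx']*p[0]*k,c['cy']+c['fy']*p[1]*k])
    return np.array([c['cx']+c['fx']*p[0]/p[2],c['cy']+c['fy']*p[1]/p[2]])
def snap(n,name):
    im=r.snapshot(n)[:,:,::-1].copy(); cv2.imwrite(f"pics/{name}.png",im); return im
def zoom(im,u0,u1,v0,v1,name,f=None):
    a=im[v0:v1,u0:u1]; f=f or min(780/(u1-u0),580/(v1-v0))
    cv2.imwrite(f"pics/{name}.png",cv2.resize(a,None,fx=f,fy=f,interpolation=cv2.INTER_CUBIC)); print("zoom",f)
E
python3 - <<'E'
from h import *
T=cal('top'); S=cal('scene')
print('cams',ray(T,0,0)[0],ray(S,0,0)[0])
z=lambda x,y:(190+x/3.333,130+y/3.333)
zs=lambda x,y:(200+x/3.333,160+y/3.333)
for n,p in dict(bl1=(52,295),bl2=(70,328),br1=(235,213),br2=(245,250),fl1=(110,435),fl2=(125,460),fr1=(295,362),fr2=(303,378)).items():
    print(n,onz(T,*z(*p),.122),onz(T,*z(*p),.17))
# scene: rim corners left wall
for n,p in dict(L_back=(117,332),L_front=(380,350),R_back=(195,168),R_front=(358,175)).items():
    print('sc',n,onz(S,*zs(*p),.122))
# tri: flap free corners
for n,a,b in [('back flap left free',(52,295),(175,245)),('front flap left free',(110,435),(348,245)),('back right free',(235,213),(212,92)),('front right free',(295,362),(372,92))]:
    print(n,tri([ray(T,*z(*a)),ray(S,*zs(*b))]))
# gauge block top corners
for p in [(138,345),(192,325),(200,345),(148,368)]: print('blk',onz(T,*z(*p),.116))
for p in [(371,283),(538,278),(376,391),(538,388)]: print('rest',onz(T,*z(*p),.015))
for p in [(443,288),(476,288),(443,376),(476,376)]: print('ridge',onz(T,*z(*p),.050))
print('vial',onz(T,*z(326,102),.074),'jar',onz(T,*z(470,112),.053),'tape',onz(T,*z(312,481),.025))
E
```

```text
cams [0.5094 0.0626 0.9655] [0.2193 0.6488 0.6106]
bl1 [0.5609 0.2253 0.122 ] [0.5579 0.216  0.17  ]
bl2 [0.5393 0.2138 0.122 ] [0.5376 0.2052 0.17  ]
br1 [0.6112 0.106  0.122 ] [0.6054 0.1035 0.17  ]
br2 [0.5869 0.1    0.122 ] [0.5825 0.0979 0.17  ]
fl1 [0.4702 0.1889 0.122 ] [0.4724 0.1817 0.17  ]
fl2 [0.4541 0.1795 0.122 ] [0.4572 0.1729 0.17  ]
fr1 [0.5139 0.0694 0.122 ] [0.5136 0.069  0.17  ]
fr2 [0.5035 0.0645 0.122 ] [0.5038 0.0644 0.17  ]
sc L_back [0.5607 0.2253 0.122 ]
sc L_front [0.4556 0.1803 0.122 ]
sc R_back [0.5952 0.1087 0.122 ]
sc R_front [0.5224 0.0754 0.122 ]
back flap left free (array([0.549 , 0.2113, 0.1668]), [np.float64(0.010425386791223033), np.float64(0.01042538679122313)])
front flap left free (array([0.4719, 0.1808, 0.1739]), [np.float64(0.0007602411789744081), np.float64(0.0007602411789745714)])
back right free (array([0.5988, 0.0998, 0.1615]), [np.float64(0.008562519588794783), np.float64(0.008562519588794738)])
front right free (array([0.5156, 0.07  , 0.1696]), [np.float64(0.002246375388550508), np.float64(0.0022463753885505044)])
blk [0.5274 0.1709 0.116 ]
blk [0.5395 0.1357 0.116 ]
blk [0.5264 0.1307 0.116 ]
blk [0.5124 0.1647 0.116 ]
rest [0.5704 0.0136 0.015 ]
rest [ 0.571  -0.1079  0.015 ]
rest [0.4921 0.0122 0.015 ]
rest [ 0.4914 -0.1048  0.015 ]
ridge [ 0.5634 -0.0349  0.05  ]
ridge [ 0.5628 -0.058   0.05  ]
ridge [ 0.502  -0.0328  0.05  ]
ridge [ 0.5014 -0.0558  0.05  ]
vial [0.6925 0.0441 0.074 ] jar [ 0.6871 -0.0578  0.053 ] tape [0.4297 0.0601 0.025 ]
```

Run:
```python
from h import *
T=cal('top'); S=cal('scene');W=cal('wrist')
for n,a,b in [('nb near',(430,255),(405,136)),('nb far',(403,22),(190,118)),('wc -y near',(394,264),(401,162)),('wc -y far',(353,125),(245,143)),('wc +y near',(168,327),(357,386)),('wc +y far',(132,185),(112,328))]:
    print(n,*tri([ray(T,*a),ray(S,*b)]))
z=lambda x,y:(190+x/3.333,130+y/3.333)
zs=lambda x,y:(200+x/3.333,160+y/3.333)
for n,a,b in [('back flap L free',(70,328),(175,245)),('back R free',(245,250),(212,92))]: print(n,*tri([ray(T,*z(*a)),ray(S,*zs(*b))]))
s=r.get_state(); R=Ro.from_quat(s['eef_rot']).as_matrix()
o=ray(W,0,0)[0]; print('wrist cam in tool',R.T@(o-s['tool_pos']),'axes',np.array(W['R'])@R)
```

```text
nb near [ 0.4719 -0.2535  0.1179] [np.float64(0.0010368436948832058), np.float64(0.0010368436948831558)]
nb far [ 1.0457 -0.2535  0.0251] [np.float64(4.9489220883563664e-05), np.float64(4.948922088360163e-05)]
wc -y near [ 0.4529 -0.1809  0.1005] [np.float64(0.0003853551306600802), np.float64(0.00038535513065992677)]
wc -y far [ 0.7658 -0.1042  0.0976] [np.float64(0.0006310221757512186), np.float64(0.0006310221757511146)]
wc +y near [0.3289 0.314  0.0967] [np.float64(0.0002059929354575471), np.float64(0.00020599293545751356)]
wc +y far [0.6413 0.3931 0.0999] [np.float64(0.0004243402913669714), np.float64(0.0004243402913667268)]
back flap L free [0.5386 0.2065 0.1659] [np.float64(0.0010255508107439657), np.float64(0.001025550810743953)]
back R free [0.5855 0.0995 0.1644] [np.float64(0.0028050461928470043), np.float64(0.0028050461928470914)]
wrist cam in tool [ 0.0003 -0.0757 -0.1461] axes [[ 1.      0.0003 -0.0007]
 [-0.0005  0.9562 -0.2926]
 [ 0.0005  0.2926  0.9562]]
```

```bash
cat >> h.py <<'E'
def down(yaw,roll=0.):
    # tool x along yaw, z down, then roll about tool x
    return Ro.from_euler('z',yaw)*Ro.from_quat([1,0,0,0])*Ro.from_euler('x',roll)
def plan(wps,start=None,nd=1):
    """wps: (pos,Rot,rows,hand)"""
    s=r.get_state()
    p,R=(np.array(s['tool_pos']),Ro.from_quat(s['eef_rot'])) if start is None else start
    rows=[]
    for P,Q,n,h in wps:
        P=np.array(P); rv=(Q*R.inv()).as_rotvec()
        for i in range(n):
            a=Ro.from_rotvec(rv*i/n)*R; d=a.inv().apply((P-p)/n); w=a.inv().apply(rv/n)
            rows.append([h]+[round(float(x),nd)+0. for x in d*1000]+[round(float(x),3)+0. for x in w])
        p,R=P,Q
    for i in range(0,len(rows),8): print(str(rows[i:i+8]).replace(' ',''))
def st():
    s=r.get_state(); R=Ro.from_quat(s['eef_rot'])
    x=R.as_matrix()[:,0]; zz=R.as_matrix()[:,2]
    print('t',round(s['clock'],2),'p',np.array(s['tool_pos']),'yaw',round(float(np.arctan2(x[1],x[0])),4),'z',zz,'F',np.array(s['contact_force']),'op',round(s['opening'],3),'q',np.array(s['q']))
E
python3 - <<'E'
from h import *
plan([([.5272,.1417,.29],down(np.radians(22.6)),16,0)])
E
```

```text
[[0,-35.4,-33.9,-3.2,0.0,0.0,-0.1],[0,-31.8,-37.3,-3.2,0.0,0.0,-0.1],[0,-28.0,-40.3,-3.2,0.0,0.0,-0.1],[0,-23.8,-42.8,-3.2,0.0,0.0,-0.1],[0,-19.4,-45.0,-3.2,0.0,0.0,-0.1],[0,-14.9,-46.7,-3.2,0.0,0.0,-0.1],[0,-10.1,-48.0,-3.2,0.0,0.0,-0.1],[0,-5.3,-48.7,-3.2,0.0,0.0,-0.1]]
[[0,-0.4,-49.0,-3.2,0.0,0.0,-0.1],[0,4.5,-48.8,-3.2,0.0,0.0,-0.1],[0,9.3,-48.1,-3.2,0.0,0.0,-0.1],[0,14.0,-47.0,-3.2,0.0,0.0,-0.1],[0,18.6,-45.3,-3.2,0.0,0.0,-0.1],[0,23.1,-43.3,-3.2,0.0,0.0,-0.1],[0,27.3,-40.7,-3.2,0.0,0.0,-0.1],[0,31.2,-37.8,-3.2,0.0,0.0,-0.1]]
```

Call:
play_rows --pt "0 -35 -34 -8 0 0 -0.1" --pt "0 -32 -37 -8 0 0 -0.1" --pt "0 -28 -40 -8 0 0 -0.1" --pt "0 -24 -43 -8 0 0 -0.1" --pt "0 -19 -45 -5 0 0 -0.1" --pt "0 -15 -47 -3 0 0 -0.1" --pt "0 -10 -48 -3 0 0 -0.1" --pt "0 -5 -49 -3 0 0 -0.1" --grip_force 30

```text
clock: 1.15
tool_pos: [0.3753, -0.2116, 0.2836]
eef_rot: [0.982, -0.19, -0.001, 0.0]
contact_force: [1.2, -0.1, 0.2]
opening: 0.117
```

Run:
```python
from h import *
st()
plan([([.5272,.1417,.29],down(np.radians(22.6)),8,0)])
```

```text
t 1.15 p [ 0.3753 -0.2116  0.2836] yaw -0.3833 z [-0.0016  0.0003 -1.    ] F [ 1.1547 -0.1348  0.1937] op 0.117 q [ 0.7342  0.3983 -0.4664  2.0472  0.2581  0.7533 -0.2741]
[[0,1.1,-48.1,-0.8,0.0,0.0,-0.097],[0,5.7,-47.7,-0.8,0.0,0.0,-0.097],[0,10.4,-46.9,-0.8,0.0,0.0,-0.097],[0,14.9,-45.7,-0.8,0.0,0.0,-0.097],[0,19.2,-44.1,-0.8,0.0,0.0,-0.097],[0,23.4,-42.0,-0.8,0.0,0.0,-0.097],[0,27.4,-39.5,-0.8,0.0,0.0,-0.097],[0,31.1,-36.7,-0.8,0.0,0.0,-0.097]]
```

Call:
play_rows --pt "0 1 -48 -1 0 0 -0.1" --pt "0 6 -48 -1 0 0 -0.1" --pt "0 10 -47 -1 0 0 -0.1" --pt "0 15 -46 -1 0 0 -0.1" --pt "0 19 -44 -1 0 0 -0.1" --pt "0 23 -42 -1 0 0 -0.1" --pt "0 27 -40 -1 0 0 -0.1" --pt "0 31 -37 -1 0 0 -0.1"

```text
clock: 2.15
tool_pos: [0.5215, 0.1566, 0.291]
eef_rot: [0.976, 0.219, -0.001, 0.001]
contact_force: [0.1, 0.4, -0.4]
opening: 0.005
```

Run:
```python
from h import *
st()
plan([([.5272,.1417,.29],down(np.radians(22.6)),8,0)])
im=snap('wrist','w1');
```

```text
t 2.15 p [0.5215 0.1566 0.291 ] yaw 0.4415 z [-0.0017 -0.0027 -1.    ] F [ 0.1126  0.3629 -0.4073] op 0.005 q [ 0.0291  0.5829 -0.6742  1.7258  0.4261  0.9871 -0.364 ]
[[0,-0.2,2.0,0.1,0.0,0.0,0.006],[0,-0.1,2.0,0.1,0.0,0.0,0.006],[0,-0.1,2.0,0.1,0.0,0.0,0.006],[0,-0.1,2.0,0.1,0.0,0.0,0.006],[0,-0.1,2.0,0.1,0.0,0.0,0.006],[0,-0.1,2.0,0.1,0.0,0.0,0.006],[0,-0.1,2.0,0.1,0.0,0.0,0.006],[0,-0.1,2.0,0.1,0.0,0.0,0.006]]
```

View pics/w1.png

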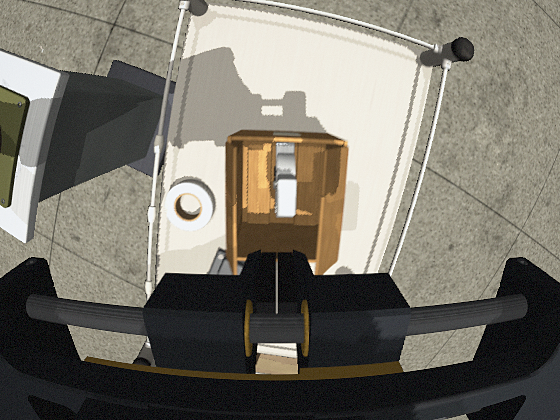

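Run:
```python
from h import *
W=cal('wrist'); im=cv2.imread('pics/w1.png'); zoom(im,210,360,120,260,'w1z')
for X in [(.5264,.1505,.116),(.561,.2255,.122),(.455,.180,.122)]: print(proj(W,X,True))
```

```text
zoom 4.142857142857143
[272.5478 202.377 ]
[337.1374 152.8923]
[219.9958 147.5177]
```

View pics/w1z.png

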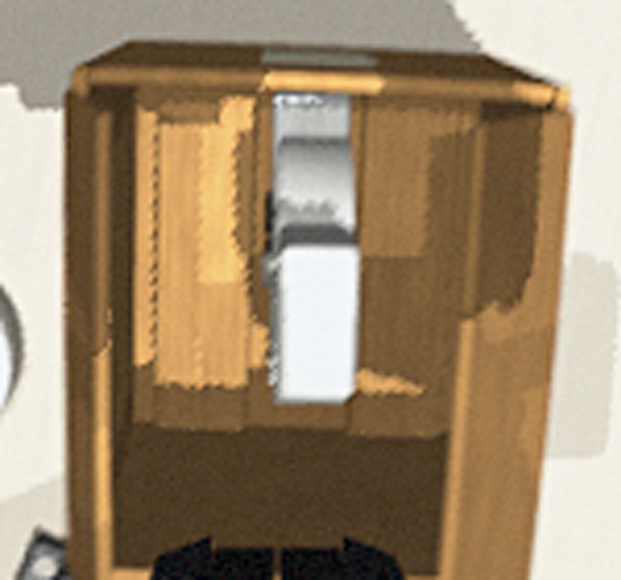

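Run:
```python
from h import *
st(); W=cal('wrist');snap('wrist','w2'); st()
for X in [(.5264,.1505,.116),(.561,.2255,.122),(.455,.180,.122)]: print(proj(W,X,True))
im=cv2.imread('pics/w2.png'); zoom(im,210,360,120,260,'w2z',4)
```

```text
t 2.2 p [0.5228 0.1652 0.2918] yaw 0.4518 z [ 0.0012  0.0067 -1.    ] F [4.0119 6.0125 1.4855] op 0.007 q [ 0.0228  0.5864 -0.6815  1.7191  0.4254  0.985  -0.3633]
t 2.25 p [0.5217 0.162  0.2915] yaw 0.447 z [-0.0003  0.004  -1.    ] F [-0.5891 -0.9496  0.3114] op 0.005 q [ 0.0257  0.5844 -0.6792  1.7232  0.4247  0.9846 -0.3643]
[272.5478 202.377 ]
[337.1374 152.8923]
[219.9958 147.5177]
zoom 4
```

View pics/w2z.png

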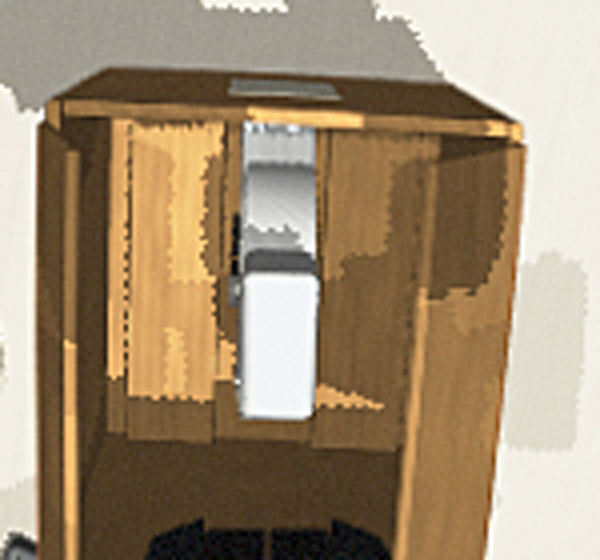

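Run:
```python
from h import *
W=cal('wrist')
P=[onz(W,210+x/4,120+y/4,.116,True) for x,y in [(243,272),(318,272),(243,417),(313,418)]]
for p in P: print(p)
print(np.mean(P,0))
for x,y in [(48,105),(520,130)]: print(onz(W,210+x/4,120+y/4,.122,True))
st()
c=np.radians(22.6); cx=np.array([np.cos(c),np.sin(c)]); C=np.array([.5327,.144])
p=C+cx*-.006
plan([([*p,.20],down(c),4,0),([*p,.131],down(c),4,0)])
```

```text
[0.5168 0.1598 0.116 ]
[0.5339 0.1681 0.116 ]
[0.5334 0.1246 0.116 ]
[0.5501 0.1323 0.116 ]
[0.5336 0.1462 0.116 ]
[0.455  0.1787 0.122 ]
[0.5622 0.2234 0.122 ]
t 2.25 p [0.5217 0.162  0.2915] yaw 0.447 z [-0.0003  0.004  -1.    ] F [-0.5891 -0.9496  0.3114] op 0.005 q [ 0.0257  0.5844 -0.6792  1.7232  0.4247  0.9846 -0.3643]
[[0,-1.0,5.3,22.8,-0.001,0.0,0.013],[0,-0.9,5.3,22.8,-0.001,0.0,0.013],[0,-0.8,5.2,22.9,-0.001,0.0,0.013],[0,-0.8,5.2,22.9,-0.001,0.0,0.013],[0,0.0,0.0,17.2,0.0,0.0,0.0],[0,0.0,0.0,17.2,0.0,0.0,0.0],[0,0.0,0.0,17.2,0.0,0.0,0.0],[0,0.0,0.0,17.2,0.0,0.0,0.0]]
```

Call:
play_rows --pt "0 -1 5 24 0 0 0.013" --pt "0 -1 5 24 0 0 0.013" --pt "0 -1 5 24 0 0 0.013" --pt "0 -1 5 24 0 0 0.013" --pt "0 0 0 18 0 0 0" --pt "0 0 0 18 0 0 0" --pt "0 0 0 18 0 0 0" --pt "0 0 0 12 0 0 0"

```text
clock: 3.25
tool_pos: [0.5251, 0.135, 0.1237]
eef_rot: [0.982, 0.191, -0.001, 0.001]
contact_force: [0.6, -0.4, -0.2]
opening: 0.007
```

Run:
```python
from h import *
st();snap('scene','s3');im=cv2.imread('pics/s3.png'); zoom(im,200,400,140,340,'s3z');st()
```

```text
t 3.25 p [0.5251 0.135  0.1237] yaw 0.3839 z [-0.0025 -0.0018 -1.    ] F [ 0.6421 -0.3835 -0.1573] op 0.007 q [-0.0444  0.793  -0.4951  1.9042  0.6347  0.6088 -0.5672]
zoom 2.9
t 3.3 p [0.5244 0.1347 0.1225] yaw 0.384 z [-0.0044 -0.0026 -1.    ] F [ 0.3043 -0.3415 -0.8707] op 0.003 q [-0.0449  0.7947 -0.4941  1.9051  0.6352  0.6082 -0.5676]
```

View pics/s3z.png

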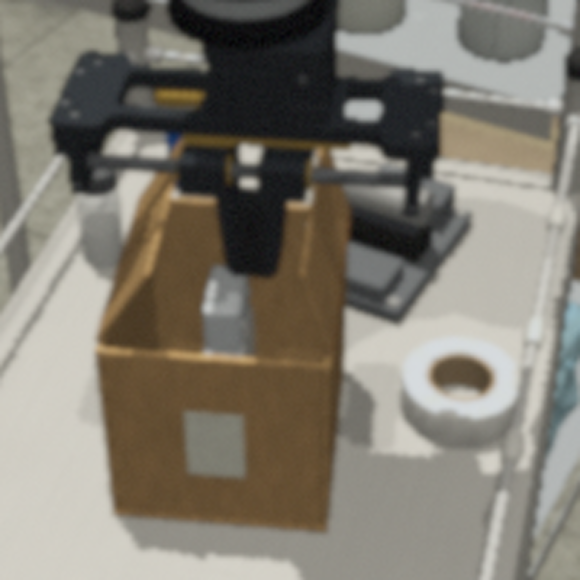

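Call:
play_rows --pt "0 0 0 -10 0 0 0" --pt "0 -8 0 0 0 0 0" --pt "0 -8 0 0 0 0 0" --pt "0 -8 0 0 0 0 0" --pt "0 -8 0 0 0 0 0" --pt "0 -8 0 0 0 0 0" --pt "0 -8 0 0 0 0 0" --pt "0 -8 0 0 0 0 0"

```text
clock: 4.3
tool_pos: [0.4712, 0.1132, 0.1357]
eef_rot: [0.982, 0.19, 0.001, 0.0]
contact_force: [1.6, 0.3, 0.4]
opening: 0.005
```

Run:
```python
from h import *
st();snap('scene','s4');im=cv2.imread('pics/s4.png'); zoom(im,200,400,140,340,'s4z');st()
```

```text
t 4.3 p [0.4712 0.1132 0.1357] yaw 0.3833 z [ 0.0012 -0.     -1.    ] F [1.6497 0.3006 0.4075] op 0.005 q [-0.0391  0.7176 -0.4719  2.0691  0.6664  0.5056 -0.6251]
zoom 2.9
t 4.35 p [0.4709 0.1131 0.1359] yaw 0.3836 z [ 0.0017  0.0001 -1.    ] F [ 0.3141 -0.1314  2.0413] op 0.007 q [-0.0391  0.7169 -0.4717  2.0702  0.6669  0.5047 -0.6254]
```

View pics/s4z.png

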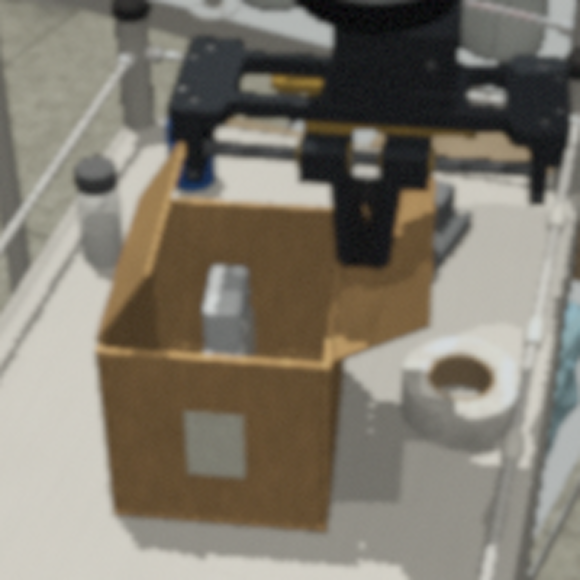

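```bash
cat >> h.py <<'E'
CY=np.radians(22.6); CXV=np.array([np.cos(CY),np.sin(CY),0]); CYV=np.array([-np.sin(CY),np.cos(CY),0])
def flappts(side,a,yy):
    C=np.array([.5327,.144,.122]); s=-1 if side=='f' else 1
    h=C+s*.059*CXV+yy*CYV; return h,h+.054*(-s*np.cos(a)*CXV+np.sin(a)*np.array([0,0,1]))
E
python3 - <<'E'
from h import *
S=cal('scene')
for a in (1.57,2.2,2.4,2.5,2.6):
    print(a,[ (proj(S,p)-[200,140])*2.9 for p in flappts('f',a,.061)])
E
```

```text
1.57 [array([334.6917, 359.8511]), array([336.4632, 274.9793])]
2.2 [array([334.6917, 359.8511]), array([403.564 , 296.5768])]
2.4 [array([334.6917, 359.8511]), array([419.9406, 309.3601])]
2.5 [array([334.6917, 359.8511]), array([426.7796, 316.5174])]
2.6 [array([334.6917, 359.8511]), array([432.6255, 324.0756])]
```

Call:
play_rows --pt "0 10 0 0 0 0 0" --pt "0 22 0 0 0 0 0" --pt "0 24 0 0 0 0 0" --pt "0 20 0 0 0 0 0" --pt "0 15 0 0 0 0 0" --pt "0 15 0 0 0 0 0" --pt "0 15 0 0 0 0 0" --pt "0 15 0 0 0 0 0"

```text
clock: 5.35
tool_pos: [0.5967, 0.1631, 0.132]
eef_rot: [0.982, 0.19, -0.008, 0.002]
contact_force: [-0.8, -0.8, 0.6]
opening: 0.007
```

Run:
```python
from h import *
st();snap('scene','s5');im=cv2.imread('pics/s5.png'); zoom(im,180,380,140,340,'s5z');st()
s=r.get_state();print('cx',(np.array(s['tool_pos'])-[.5327,.144,0])@CXV)
S=cal('scene')
for a in (1.57,2.2,2.4,2.5,2.6):
    print(a,[ (proj(S,p)-[180,140])*2.9 for p in flappts('b',a,.061)])
```

```text
t 5.35 p [0.5967 0.1631 0.132 ] yaw 0.3823 z [-0.015  -0.0071 -0.9999] F [-0.8394 -0.8304  0.5975] op 0.007 q [-0.0517  0.8678 -0.5381  1.6488  0.5733  0.8057 -0.4652]
zoom 2.9
t 5.4 p [0.5977 0.1635 0.132 ] yaw 0.3817 z [-0.0147 -0.0067 -0.9999] F [-1.4631 -1.3282  4.6024] op 0.006 q [-0.0521  0.869  -0.5383  1.6457  0.5729  0.8071 -0.4648]
cx 0.06753381054983675
1.57 [array([157.4139, 342.1032]), array([148.3777, 258.0644])]
2.2 [array([157.4139, 342.1032]), array([ 85.9639, 270.2595])]
2.4 [array([157.4139, 342.1032]), array([ 71.5602, 280.5159])]
2.5 [array([157.4139, 342.1032]), array([ 65.7194, 286.5546])]
2.6 [array([157.4139, 342.1032]), array([ 60.8577, 293.1072])]
```

View pics/s5z.png

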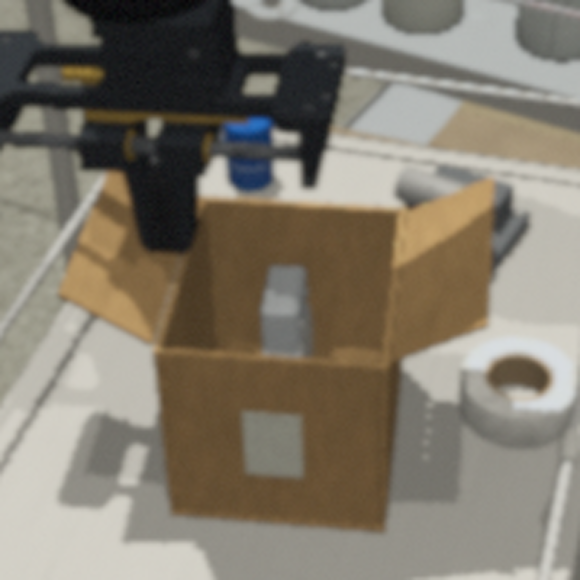

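Run:
```python
from h import *
plan([([.597,.163,.17],down(.385),2,0.6),([.5336,.146,.23],down(.385),6,0.6)])
```

```text
[[0.6,-0.7,0.1,-19.0,0.0,0.008,-0.002],[0.6,-0.6,0.1,-19.0,0.0,0.008,-0.002],[0.6,-10.9,-1.3,-10.0,0.0,0.0,0.0],[0.6,-10.9,-1.3,-10.0,0.0,0.0,0.0],[0.6,-10.9,-1.3,-10.0,0.0,0.0,0.0],[0.6,-10.9,-1.3,-10.0,0.0,0.0,0.0],[0.6,-10.9,-1.3,-10.0,0.0,0.0,0.0],[0.6,-10.9,-1.3,-10.0,0.0,0.0,0.0]]
```

Call:
play_rows --pt "0 -1 0 -20 0 0.008 0" --pt "0 -1 0 -20 0 0.008 0" --pt "0.6 -12 -1 -12 0 0 0" --pt "0.6 -12 -1 -12 0 0 0" --pt "0.6 -12 -1 -12 0 0 0" --pt "0.6 -12 -1 -12 0 0 0" --pt "0.6 -12 -1 -10 0 0 0" --pt "0.6 0 0 0 0 0 0"

```text
clock: 6.4
tool_pos: [0.5337, 0.1437, 0.2383]
eef_rot: [0.982, 0.19, 0.002, 0.0]
contact_force: [0.1, 0.0, 0.2]
opening: 0.6
```

Run:
```python
from h import *
st();W=cal('wrist');im=snap('wrist','w6'); zoom(im,190,390,110,260,'w6z',4);st()
print(proj(W,(.5336,.1462,.116),True))
```

```text
t 6.4 p [0.5337 0.1437 0.2383] yaw 0.3821 z [ 0.0037 -0.0001 -1.    ] F [0.1176 0.0323 0.1988] op 0.6 q [ 0.022   0.6487 -0.6211  1.7768  0.4811  0.8688 -0.438 ]
zoom 4
t 6.45 p [0.5341 0.1437 0.2379] yaw 0.3818 z [ 0.0034 -0.0001 -1.    ] F [ 0.8302 -0.7134 -0.2349] op 0.605 q [ 0.0218  0.6497 -0.6206  1.7761  0.4813  0.8686 -0.438 ]
[276.8232 198.7885]
```

View pics/w6z.png

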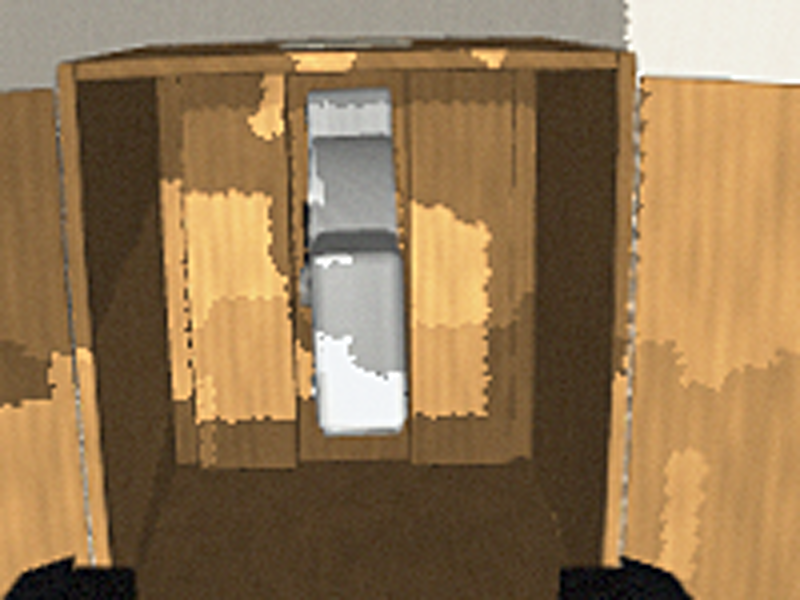

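Run:
```python
from h import *
W=cal('wrist')
P=[onz(W,190+x/4,110+y/4,.116,True) for x,y in [(312,250),(402,250),(320,434),(407,432)]]
for p in P: print(p)
m=np.mean(P,0);print(m)
d=(P[0]+P[1]-P[2]-P[3]);yaw=np.arctan2(d[1],d[0])-np.pi/2;print('yaw',yaw)
for x,y in [(62,70),(630,60)]: print(onz(W,190+x/4,110+y/4,.122,True))
# body/flap check
plan([([*m[:2],.14],down(yaw),4,.55),([*m[:2],.088],down(yaw),4,.55)])
```

```text
[0.5186 0.1648 0.116 ]
[0.536  0.1718 0.116 ]
[0.535  0.1277 0.116 ]
[0.5524 0.1351 0.116 ]
[0.5355 0.1498 0.116 ]
yaw 0.41883778054583987
[0.4573 0.1822 0.122 ]
[0.5632 0.2269 0.122 ]
[[0.55,0.8,-1.3,24.5,0.0,-0.001,-0.009],[0.55,0.9,-1.3,24.5,0.0,-0.001,-0.009],[0.55,0.9,-1.3,24.5,0.0,-0.001,-0.009],[0.55,0.9,-1.3,24.5,0.0,-0.001,-0.009],[0.55,0.0,0.0,13.0,0.0,0.0,0.0],[0.55,0.0,0.0,13.0,0.0,0.0,0.0],[0.55,0.0,0.0,13.0,0.0,0.0,0.0],[0.55,0.0,0.0,13.0,0.0,0.0,0.0]]
```

Call:
play_rows --pt "0.55 0 -1 24 0 0 -0.005" --pt "0.55 1 -1 24 0 0 -0.005" --pt "0.55 1 -1 24 0 0 -0.005" --pt "0.55 1 -1 24 0 0 -0.005" --pt "0.55 0 0 18 0 0 0" --pt "0.55 0 0 16 0 0 0" --pt "0.55 0 0 12 0 0 0" --pt "0.55 0 0 4 0 0 0"

```text
clock: 7.45
tool_pos: [0.5387, 0.1497, 0.0839]
eef_rot: [0.98, 0.199, 0.002, -0.0]
contact_force: [1.0, 0.3, -0.3]
opening: 0.549
```

Run:
```python
from h import *
st();im=snap('scene','s7'); zoom(im,180,380,140,340,'s7z');st();
```

```text
t 7.45 p [0.5387 0.1497 0.0839] yaw 0.4005 z [ 0.0036  0.0015 -1.    ] F [ 1.0221  0.2543 -0.3231] op 0.549 q [-0.0893  0.8664 -0.4532  1.8792  0.6884  0.5528 -0.6037]
zoom 2.9
t 7.5 p [0.5387 0.1497 0.0838] yaw 0.4005 z [ 0.0034  0.0015 -1.    ] F [ 0.1404 -0.0635 -0.4789] op 0.551 q [-0.0893  0.8665 -0.4531  1.8793  0.6884  0.5528 -0.6038]
```

View pics/s7z.png

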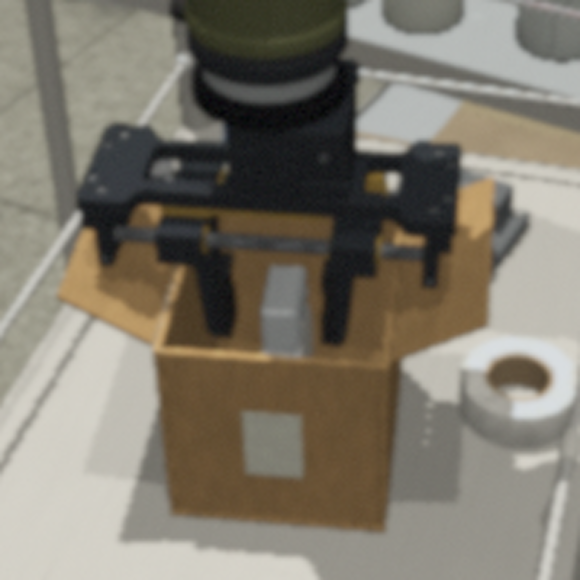

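Call:
play_rows --pt "0.55 -3 0 -3 0 0 0" --pt "0.35 0 0 0 0 0 0" --pt "0 0 0 0 0 0 0" --pt "0 0 0 0 0 0 0" --pt "0 0 0 0 0 0 0" --pt "0 0 0 0 0 0 0" --pt "0 0 0 -5 0 0 0" --pt "0 0 0 -10 0 0 0" --grip_force 40

```text
clock: 8.5
tool_pos: [0.5357, 0.1481, 0.1034]
eef_rot: [0.98, 0.199, 0.002, -0.0]
contact_force: [-0.3, -0.1, -2.6]
opening: 0.225
```

Run:
```python
from h import *
st();W=cal('wrist');im=snap('wrist','w8'); zoom(im,190,390,110,290,'w8z');st()
```

```text
t 8.5 p [0.5357 0.1481 0.1034] yaw 0.4002 z [ 0.0039  0.0013 -1.    ] F [-0.3112 -0.0501 -2.6296] op 0.225 q [-0.0734  0.8343 -0.4778  1.881   0.6648  0.5857 -0.585 ]
zoom 3.2222222222222223
t 8.55 p [0.5365 0.1485 0.1048] yaw 0.4002 z [ 0.0061  0.0023 -1.    ] F [-0.4025  0.1102 -2.0671] op 0.222 q [-0.0729  0.8322 -0.479   1.8801  0.6643  0.5864 -0.5846]
```

View pics/w8z.png

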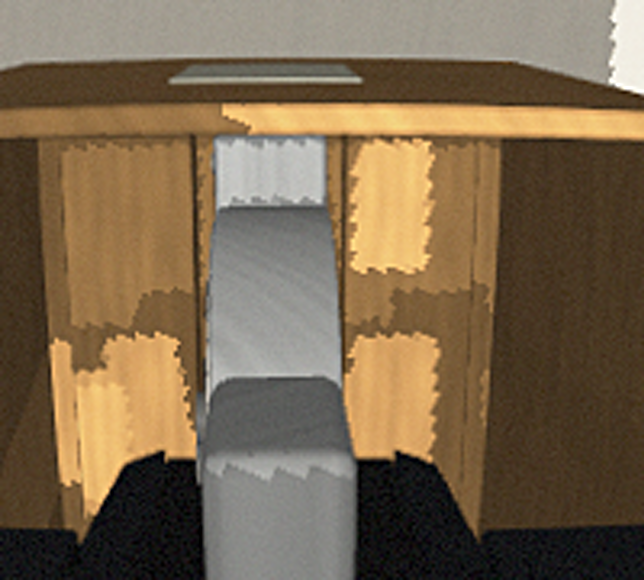

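Run:
```python
from h import *
s=r.get_state();W=cal('wrist');R=Ro.from_quat(s['eef_rot'])
p=np.array(s['tool_pos']); zt=p[2]+.0292
for x,y in [(207,458),(352,456)]:
    q=onz(W,190+x/3.222,110+y/3.222,zt,True); print(q,R.inv().apply(q-p)*1000)
plan([([.536,.148,.26],down(.40),8,0)])
```

```text
[0.5198 0.1652 0.134 ] [ -8.7106 -21.8636 -29.2643]
[0.5361 0.1723 0.134 ] [  9.0537 -22.0706 -29.1483]
[[0,0.0,0.0,-19.4,0.0,-0.001,0.0],[0,0.0,0.0,-19.4,0.0,-0.001,0.0],[0,0.0,0.0,-19.4,0.0,-0.001,0.0],[0,0.0,0.0,-19.4,0.0,-0.001,0.0],[0,0.0,0.0,-19.4,0.0,-0.001,0.0],[0,0.0,0.0,-19.4,0.0,-0.001,0.0],[0,-0.1,0.0,-19.4,0.0,-0.001,0.0],[0,-0.1,0.0,-19.4,0.0,-0.001,0.0]]
```

Run:
```python
from h import *
S=cal('scene')
print(proj(S,(.37,.40,.30)),proj(S,(.37,.40,.27)))
plan([([.536,.148,.25],down(.40),5,0),([.37,.40,.34],down(-.45),11,0)])
```

```text
[286.4213 299.9855] [287.0565 323.8507]
[[0,0.1,0.1,-29.0,0.0,-0.001,0.0],[0,0.0,0.1,-29.0,0.0,-0.001,0.0],[0,0.0,0.1,-29.0,0.0,-0.001,0.0],[0,-0.1,0.1,-29.0,0.0,-0.001,0.0],[0,-0.1,0.1,-29.0,0.0,-0.001,0.0],[0,-5.0,-27.0,-8.2,0.0,0.0,0.077],[0,-7.0,-26.5,-8.2,0.0,0.0,0.077],[0,-9.1,-25.9,-8.2,0.0,0.0,0.077]]
[[0,-11.0,-25.1,-8.2,0.0,0.0,0.077],[0,-12.9,-24.2,-8.2,0.0,0.0,0.077],[0,-14.8,-23.1,-8.2,0.0,0.0,0.077],[0,-16.5,-21.9,-8.2,0.0,0.0,0.077],[0,-18.2,-20.6,-8.2,0.0,0.0,0.077],[0,-19.7,-19.1,-8.2,0.0,0.0,0.077],[0,-21.1,-17.5,-8.2,0.0,0.0,0.077],[0,-22.4,-15.8,-8.2,0.0,0.0,0.077]]
```

Call:
play_rows --pt "0 0 0 -22 0 0 0" --pt "0 0 0 -30 0 0 0" --pt "0 0 0 -30 0 0 0" --pt "0 0 0 -30 0 0 0" --pt "0 0 0 -30 0 0 0" --pt "0 -5 -27 -8 0 0 0.08" --pt "0 -7 -27 -8 0 0 0.08" --pt "0 -9 -26 -8 0 0 0.08"

```text
clock: 9.55
tool_pos: [0.4895, 0.2158, 0.278]
eef_rot: [0.997, 0.073, 0.003, -0.0]
contact_force: [0.1, 0.5, -2.7]
opening: 0.225
```

Call:
play_rows --pt "0 -11 -25 -8 0 0 0.08" --pt "0 -13 -24 -8 0 0 0.08" --pt "0 -15 -23 -8 0 0 0.08" --pt "0 -17 -22 -8 0 0 0.08" --pt "0 -18 -21 -8 0 0 0.08" --pt "0 -20 -19 -8 0 0 0.08" --pt "0 -21 -17 -8 0 0 0.08" --pt "0 -15 -10 -4 0 0 0.05"

```text
clock: 10.55
tool_pos: [0.3708, 0.3996, 0.342]
eef_rot: [0.971, -0.237, 0.003, -0.001]
contact_force: [-0.3, -0.5, -3.6]
opening: 0.224
```

Call:
play_rows --pt "0 0 0 0 0 0 0" --pt "0 0 0 0 0 0 0" --pt "0 0 0 0 0 0 0" --pt "0 0 0 0 0 0 0" --pt "0 0 0 0 0 0 0" --pt "0 0 0 0 0 0 0" --pt "0 0 0 0 0 0 0" --pt "0 0 0 0 0 0 0"

```text
clock: 11.55
tool_pos: [0.3714, 0.3968, 0.3416]
eef_rot: [0.972, -0.237, 0.003, 0.0]
contact_force: [-0.6, -0.0, -2.9]
opening: 0.227
```

Run:
```python
from h import *
st();im=snap('scene','s9');st();snap('wrist','w9')
```

```text
t 11.55 p [0.3714 0.3968 0.3416] yaw -0.4782 z [ 0.0052 -0.0019 -1.    ] F [-0.5636 -0.0166 -2.8524] op 0.227 q [-0.6366  0.4833 -0.4306  1.6623  0.2325  1.0451 -1.6191]
t 11.6 p [0.3715 0.3968 0.3416] yaw -0.4782 z [ 0.0052 -0.0019 -1.    ] F [ 0.7305 -0.8885 -1.6242] op 0.229 q [-0.6366  0.4833 -0.4306  1.6622  0.2325  1.0451 -1.6191]
```

View pics/s9.png

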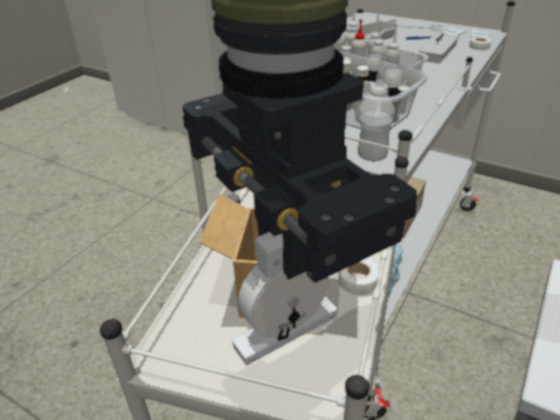

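Run:
```python
from h import *
im=cv2.imread('pics/s9.png'); zoom(im,220,350,250,365,'s9z',5)
```

```text
zoom 5
```

View pics/s9z.png

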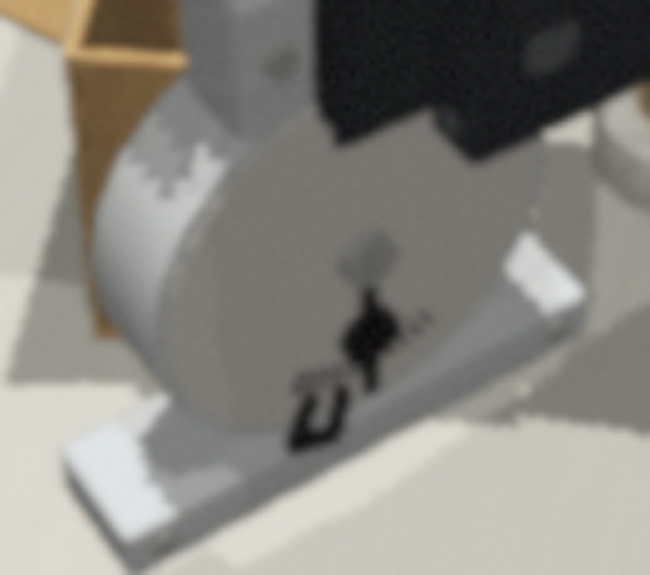

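```bash
cat >> h.py <<'E'
YO=-.002; ZO=.0828
def dial(c,u,v,s,xp=-.012):
    """pixel -> gauge (y,z) on plane gauge x=xp"""
    R=Ro.from_quat(s['eef_rot']); p=np.array(s['tool_pos'])
    o,d=ray(c,u,v); o=R.inv().apply(o-p); d=R.inv().apply(d)
    q=o+d*(xp-o[0])/d[0]; return np.array([-(q[1]-YO), ZO-q[2]])
def gpt(c,s,y,z,x=-.012):
    R=Ro.from_quat(s['eef_rot']); return proj(c,np.array(s['tool_pos'])+R.apply([x,YO-y,ZO-z]))
E
python3 - <<'E'
from h import *
S=cal('scene'); s=r.get_state()
f=lambda x,y:(220+x/5,250+y/5)
for n,q in dict(tip=(370,388),mass=(370,332),ptop=(369,292),fork_l=(325,390),fork_b=(300,443),forkr_top=(345,388),fork_mid=(318,418),footL=(68,485),footLb=(135,570),footRb=(583,325)).items():
    a=dial(S,*f(*q),s); d=a-[0,.05]
    print(n,a*1000,'ang',np.arctan2(d[0],-d[1]),'r',np.hypot(*d)*1000)
print('center',(gpt(S,s,0,.05)-[220,250])*5)
print('foot corners',[(gpt(S,s,y,z,-.012)-[220,250])*5 for y,z in [(.048,0),(.048,.012),(-.048,0),(-.048,.012)]])
E
```

```text
tip [-1.3798 14.1147] ang -0.03843274465984343 r 35.9117692803864
mass [-1.4781 28.3741] ang -0.06824078356410056 r 21.67634193440557
ptop [-1.3484 38.3379] ang -0.1151146755412733 r 11.739826837042227
fork_l [ 7.665  19.5496] ang 0.24659735330818197 r 31.40031862422684
fork_b [12.9143  9.2659] ang 0.30701436634563994 r 42.732301781229665
forkr_top [ 3.6782 17.4411] ang 0.1124943887113334 r 32.766018340270556
fork_mid [ 9.1979 13.3145] ang 0.24565774513861102 r 37.820999211086274
footL [55.78   28.3175] ang 1.2000561371233738 r 59.84600855432791
footLb [45.7507 -1.205 ] ang 0.7292012707207214 r 68.66645081875801
footRb [-47.7949   1.0829] ang -0.7737950080174115 r 68.39034346870045
center [361.6401 246.6752]
foot corners [array([122.7288, 571.8127]), array([117.9516, 526.8708]), array([583.6284, 328.5104]), array([586.6683, 283.7155])]
```

Run:
```python
from h import *
S=cal('scene')
for p in [(.33,.45,.407),(.33,.45,.357),(.32,.47,.42),(.32,.47,.37)]: print(proj(S,p))
plan([([.325,.46,.45],down(-.95),8,0)])
```

```text
[298.9209 254.7889]
[299.1858 310.8682]
[297.186  264.1934]
[297.6413 324.0246]
[[0,-8.7,-4.3,-13.6,0.0,-0.001,0.059],[0,-9.0,-3.8,-13.6,0.0,-0.001,0.059],[0,-9.2,-3.3,-13.6,0.0,-0.001,0.059],[0,-9.4,-2.7,-13.6,0.0,-0.001,0.059],[0,-9.5,-2.2,-13.6,0.0,-0.001,0.059],[0,-9.6,-1.6,-13.6,0.0,-0.001,0.059],[0,-9.7,-1.0,-13.6,0.0,-0.001,0.059],[0,-9.8,-0.5,-13.6,0.0,-0.001,0.059]]
```

Call:
play_rows --pt "0 -9 -4 -14 0 -0.001 0.06" --pt "0 -9 -4 -14 0 -0.001 0.06" --pt "0 -9 -3 -14 0 -0.001 0.06" --pt "0 -9 -3 -14 0 -0.001 0.06" --pt "0 -9 -2 -14 0 -0.001 0.06" --pt "0 -10 -2 -14 0 -0.001 0.06" --pt "0 -10 -1 -14 0 -0.001 0.06" --pt "0 -5 0 -7 0 0 0.03"

```text
clock: 12.65
tool_pos: [0.3265, 0.4572, 0.4486]
eef_rot: [0.891, -0.454, -0.001, 0.0]
contact_force: [0.0, 0.6, -2.9]
opening: 0.222
```

Call:
play_rows --pt "0 0 0 0 0 0 0" --pt "0 0 0 0 0 0 0" --pt "0 0 0 0 0 0 0" --pt "0 0 0 0 0 0 0" --pt "0 0 0 0 0 0 0" --pt "0 0 0 0 0 0 0" --pt "0 0 0 0 0 0 0" --pt "0 0 0 0 0 0 0"

```text
clock: 13.65
tool_pos: [0.3272, 0.4555, 0.4469]
eef_rot: [0.891, -0.454, -0.001, 0.002]
contact_force: [0.3, -0.3, -3.1]
opening: 0.23
```

Run:
```python
from h import *
st();s=r.get_state();im=snap('scene','s10');st()
S=cal('scene')
c=gpt(S,s,0,.04).astype(int);print(c)
zoom(im,c[0]-80,c[0]+80,c[1]-60,c[1]+60,'s10z',5);print(c[0]-80,c[1]-60)
a=zoom(im,c[0]-25,c[0]+35,c[1]-5,c[1]+45,'s10y',12);print(c[0]-25,c[1]-5)
```

```text
t 13.65 p [0.3272 0.4555 0.4469] yaw -0.9421 z [-0.0031 -0.0033 -1.    ] F [ 0.2691 -0.3377 -3.1482] op 0.23 q [-0.8325  0.4288 -0.3267  1.4068  0.1362  1.3328 -2.1064]
t 13.7 p [0.3272 0.4556 0.4469] yaw -0.9421 z [-0.0031 -0.0032 -1.    ] F [-0.6875  0.0015 -3.3948] op 0.222 q [-0.8325  0.4288 -0.3267  1.4067  0.1362  1.3327 -2.1064]
[298 279]
zoom 5
218 219
zoom 12
273 274
```

View pics/s10z.png

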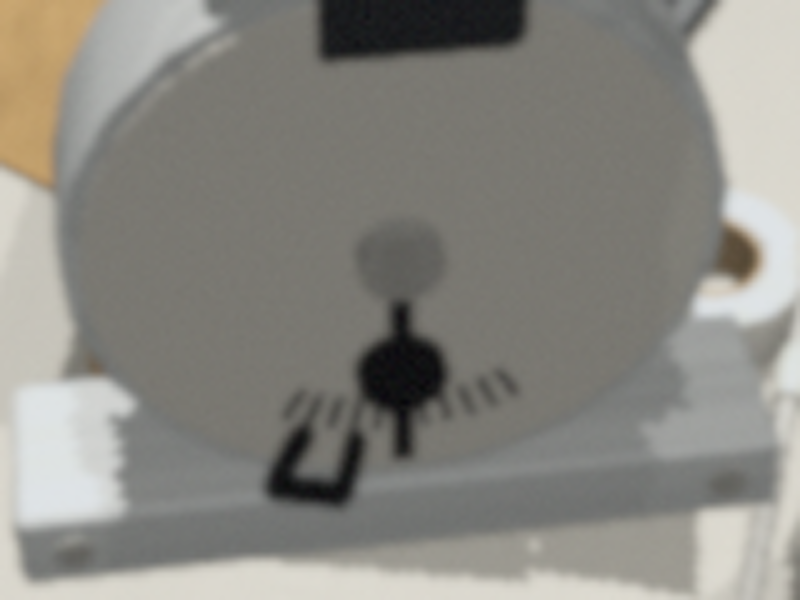

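View pics/s10y.png

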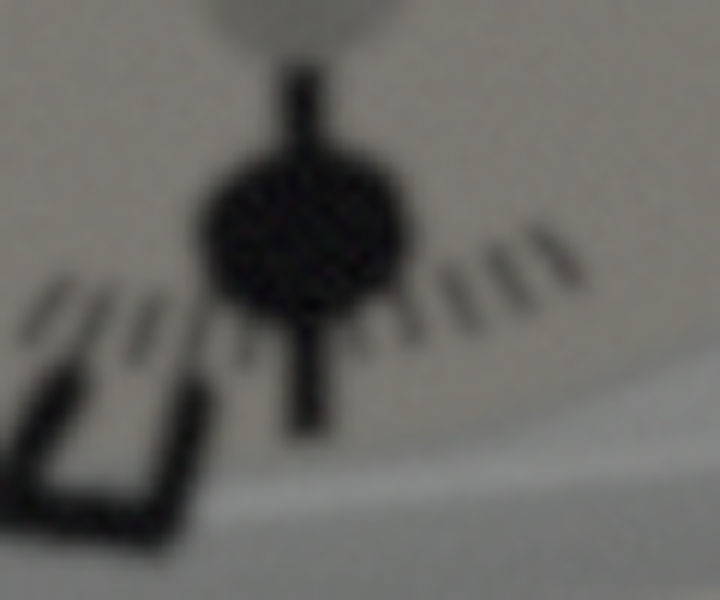

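Run:
```python
from h import *
S=cal('scene'); s=r.get_state()
f=lambda x,y:(218+x/5,219+y/5)
pts=dict(pivot=(400,258),mass=(401,372),tip=(403,457),Lt=(306,432),Rt=(356,436),Lb=(280,490),Rb=(342,496),tick1=(512,383),tick0=(293,405),fl=(27,577),fr=(772,500))
for xp in (-.010,-.012,-.015):
    print(xp)
    A={n:dial(S,*f(*q),s,xp)*1000 for n,q in pts.items()}
    for n,a in A.items(): 
        d=a-A['pivot']; print('  ',n,a,'ang',round(np.arctan2(d[0],-d[1]),4),'r',round(np.hypot(*d),1))
    mt=(A['Lt']+A['Rt'])/2; mb=(A['Lb']+A['Rb'])/2; d=mt-mb
    print('  fork axis dir',np.arctan2(-d[0],d[1]), 'mt',mt,mb)
    for m in (mt,mb):
        d=m-A['pivot'];print('   ',np.arctan2(d[0],-d[1]),np.hypot(*d))
```

```text
-0.01
   pivot [-0.3072 45.256 ] ang 3.1416 r 0.0
   mass [-0.259  26.4524] ang 0.0026 r 18.8
   tip [-0.3768 11.4296] ang -0.0021 r 33.8
   Lt [11.4917 17.5559] ang 0.4027 r 30.1
   Rt [ 5.3863 16.0089] ang 0.1923 r 29.8
   Lb [15.0541  7.5457] ang 0.3868 r 40.7
   Rb [7.3561 5.3397] ang 0.1897 r 40.6
   tick1 [-13.8054  22.7684] ang -0.5406 r 26.2
   tick0 [12.9127 22.4977] ang 0.5262 r 26.3
   fl [47.5409 -4.1639] ang 0.7692 r 68.8
   fr [-48.0774  -3.3146] ang -0.7771 r 68.1
  fork axis dir 0.2614005362727343 mt [ 8.439  16.7824] [11.2051  6.4427]
    0.29802017743105563 29.786591047336415
    0.2883407197632981 40.48459538864888
-0.012
   pivot [-0.0782 47.1784] ang 3.1416 r 0.0
   mass [-0.0304 28.5542] ang 0.0026 r 18.6
   tip [-0.1471 13.6748] ang -0.0021 r 33.5
   Lt [11.6082 19.7426] ang 0.4027 r 29.8
   Rt [ 5.561  18.2104] ang 0.1923 r 29.5
   Lb [15.1365  9.828 ] ang 0.3868 r 40.3
   Rb [7.512 7.643] ang 0.1897 r 40.3
   tick1 [-13.4476  24.9054] ang -0.5406 r 26.0
   tick0 [13.0155 24.6373] ang 0.5262 r 26.1
   fl [47.3133 -1.7699] ang 0.7692 r 68.1
   fr [-47.3925  -0.9286] ang -0.7771 r 67.5
  fork axis dir 0.26140053627273446 mt [ 8.5846 18.9765] [11.3242  8.7355]
    0.2980201774310558 29.502343888963498
    0.2883407197632983 40.098259430337535
-0.015
   pivot [ 0.2654 50.062 ] ang 3.1416 r 0.0
   mass [ 0.3124 31.707 ] ang 0.0026 r 18.4
   tip [ 0.1974 17.0426] ang -0.0021 r 33.0
   Lt [11.7828 23.0228] ang 0.4027 r 29.4
   Rt [ 5.823  21.5126] ang 0.1923 r 29.1
   Lb [15.2601 13.2514] ang 0.3868 r 39.7
   Rb [ 7.7458 11.098 ] ang 0.1897 r 39.7
   tick1 [-12.9109  28.1109] ang -0.5406 r 25.6
   tick0 [13.1698 27.8467] ang 0.5262 r 25.7
   fl [46.9719  1.8211] ang 0.7692 r 67.1
   fr [-46.3652   2.6502] ang -0.7771 r 66.5
  fork axis dir 0.26140053627273485 mt [ 8.8029 22.2677] [11.503  12.1747]
    0.2980201774310558 29.07597315140416
    0.2883407197632984 39.518755492870575
```

Run:
```python
from h import *
plan([([.53,-.14,.29],down(-.02),14,0)],nd=0)
T=cal('top');S=cal('scene')
print(tri([ray(T,460,205),ray(S,378,92)]))
```

```text
[[0,43.0,13.0,11.0,0.0,0.0,-0.066],[0,42.0,16.0,11.0,0.0,0.0,-0.066],[0,41.0,19.0,11.0,0.0,0.0,-0.066],[0,39.0,21.0,11.0,0.0,0.0,-0.066],[0,38.0,24.0,11.0,0.0,0.0,-0.066],[0,36.0,26.0,11.0,0.0,0.0,-0.066],[0,34.0,29.0,11.0,0.0,0.0,-0.066],[0,33.0,31.0,11.0,0.0,0.0,-0.066]]
[[0,30.0,33.0,11.0,0.0,0.0,-0.066],[0,28.0,35.0,11.0,0.0,0.0,-0.066],[0,26.0,37.0,11.0,0.0,0.0,-0.066],[0,23.0,38.0,11.0,0.0,0.0,-0.066],[0,21.0,40.0,11.0,0.0,0.0,-0.066],[0,18.0,41.0,11.0,0.0,0.0,-0.066]]
(array([ 0.5649, -0.3018,  0.1751]), [np.float64(0.0079414355566143), np.float64(0.007941435556614281)])
```

Call:
play_rows --pt "0 43 13 11 0 0 -0.066" --pt "0 42 16 11 0 0 -0.066" --pt "0 41 19 11 0 0 -0.066" --pt "0 39 21 11 0 0 -0.066" --pt "0 38 24 11 0 0 -0.066" --pt "0 36 26 11 0 0 -0.066" --pt "0 34 29 11 0 0 -0.066" --pt "0 33 31 11 0 0 -0.066"

```text
clock: 14.7
tool_pos: [0.4499, 0.113, 0.3578]
eef_rot: [0.981, -0.192, 0.001, -0.002]
contact_force: [0.7, 0.4, -2.8]
opening: 0.221
```

Run:
```python
from h import *
st()
plan([([.53,-.14,.29],down(-.02),6,0)],nd=0)
```

```text
t 14.7 p [0.4499 0.113  0.3578] yaw -0.3874 z [ 0.0024  0.0036 -1.    ] F [ 0.6941  0.4365 -2.7675] op 0.221 q [-0.0778  0.3381 -0.3725  1.8475  0.1432  0.9787 -0.8982]
[[0,28.0,34.0,11.0,-0.001,0.0,-0.061],[0,26.0,36.0,11.0,-0.001,0.0,-0.061],[0,24.0,37.0,11.0,-0.001,0.0,-0.061],[0,22.0,39.0,11.0,-0.001,0.0,-0.061],[0,19.0,40.0,11.0,-0.001,0.0,-0.061],[0,17.0,41.0,11.0,-0.001,0.0,-0.061]]
```

Call:
play_rows --pt "0 28 34 11 0 0 -0.061" --pt "0 26 36 11 0 0 -0.061" --pt "0 24 37 11 0 0 -0.061" --pt "0 22 39 11 0 0 -0.061" --pt "0 17 38 9 0 0 -0.055" --pt "0 6 20 4 0 0 -0.02" --pt "0 0 0 0 0 0 0" --pt "0 0 0 0 0 0 0"

```text
clock: 15.7
tool_pos: [0.5241, -0.1272, 0.2992]
eef_rot: [0.999, -0.032, 0.004, -0.002]
contact_force: [0.5, -0.3, -2.7]
opening: 0.224
```

Run:
```python
from h import *
st();W=cal('wrist');im=snap('wrist','w11');snap('top','t11');st()
zoom(im,190,370,60,250,'w11z',3)
print([proj(W,p,True) for p in [(.5624,-.047,.062),(.502,-.0445,.062)]])
```

```text
t 15.7 p [ 0.5241 -0.1272  0.2992] yaw -0.0644 z [ 0.0078  0.0036 -1.    ] F [ 0.5067 -0.3192 -2.7275] op 0.224 q [ 0.3994  0.5149 -0.3884  1.7458  0.2316  0.9188 -0.1479]
t 15.8 p [ 0.5241 -0.127   0.2993] yaw -0.0635 z [ 0.0079  0.0032 -1.    ] F [ 0.3742  0.1719 -2.8296] op 0.223 q [ 0.3989  0.5146 -0.3883  1.7459  0.232   0.9188 -0.1476]
zoom 3
[array([302.9305, 107.7234]), array([250.9858, 108.8988])]
```

View pics/w11.png

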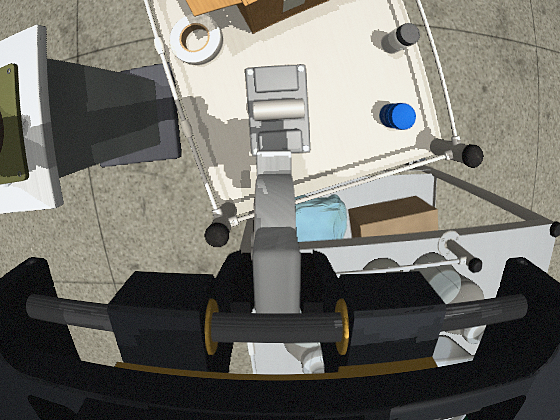

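Run:
```python
import cv2
im=cv2.imread('pics/w11.png'); a=im[60:160,240:320]; cv2.imwrite('pics/w11z.png',cv2.resize(a,None,fx=6,fy=6,interpolation=cv2.INTER_CUBIC))
im=cv2.imread('pics/top0.png'); a=im[205:255,295:360]; cv2.imwrite('pics/t0y.png',cv2.resize(a,None,fx=10,fy=10,interpolation=cv2.INTER_CUBIC))
```

```text
(no output)
```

View pics/w11z.png

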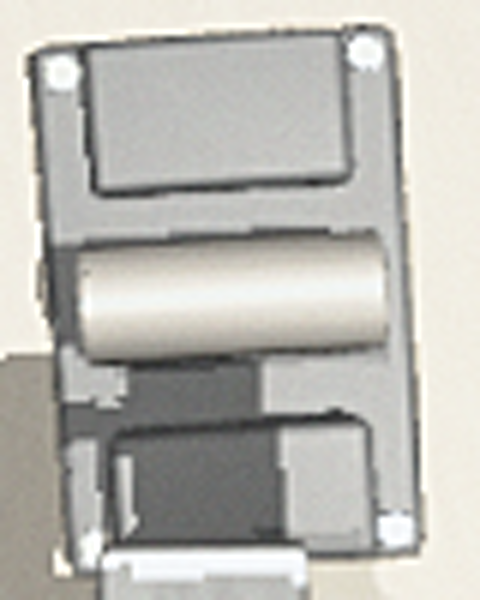

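View pics/t0y.png

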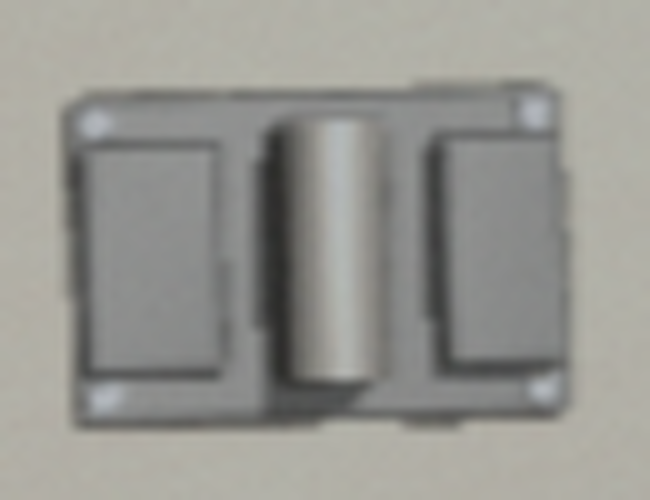

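Run:
```python
from h import *
W=cal('wrist');T=cal('top')
a=[onz(W,240+x/6,60+y/6,.05,True) for x,y in [(80,306),(387,291)]]
b=[onz(T,295+x/10,205+y/10,.05) for x,y in [(332,381),(338,117)]]
for q in (a,b):
    d=q[1]-q[0]; print(q,np.mean(q,0),'len',np.linalg.norm(d),'yaw',np.arctan2(d[1],d[0]))
c=[onz(W,240+x/6,60+y/6,.008,True) for x,y in [(32,50),(392,30),(418,550)]]
print(c, np.arctan2((c[1]-c[0])[1],(c[1]-c[0])[0]), np.arctan2((c[1]-c[2])[1],(c[1]-c[2])[0])-np.pi/2)
c=[onz(T,295+x/10,205+y/10,.008) for x,y in [(65,100),(560,85),(75,425),(568,415)]]
print(c,np.mean(c,0)); d=c[0]-c[1];print(np.arctan2(d[1],d[0])-np.pi/2); d=c[2]-c[3];print(np.arctan2(d[1],d[0])-np.pi/2)
# carton check, block pos offset
s=r.get_state();R=Ro.from_quat(s['eef_rot']);print(R.inv().apply(ray(W,0,0)[0]-s['tool_pos']))
im=cv2.imread('pics/w11.png'); zoom(im,230,330,140,260,'w11y',5)
```

```text
[array([ 0.5038, -0.047 ,  0.05  ]), array([ 0.5653, -0.0478,  0.05  ])] [ 0.5345 -0.0474  0.05  ] len 0.06151370441804426 yaw -0.012597973301391188
[array([ 0.501 , -0.0451,  0.05  ]), array([ 0.5623, -0.0486,  0.05  ])] [ 0.5317 -0.0468  0.05  ] len 0.061408970558479846 yaw -0.0572983944415051
[array([0.4945, 0.0122, 0.008 ]), array([0.5739, 0.0118, 0.008 ]), array([ 0.5732, -0.1062,  0.008 ])] -0.005708532998869645 -0.0061573044050693415
[array([0.5706, 0.0128, 0.008 ]), array([ 0.5713, -0.1081,  0.008 ]), array([0.4915, 0.0126, 0.008 ]), array([ 0.491 , -0.1069,  0.008 ])] [ 0.5311 -0.0474  0.008 ]
0.005564444976207783
-0.004198582222888936
[ 0.0002 -0.0754 -0.1461]
zoom 5
```

View pics/w11y.png

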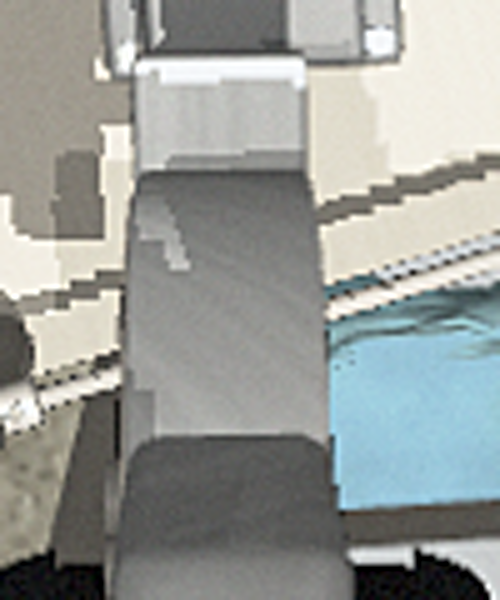

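Run:
```python
from h import *
W=cal('wrist');s=r.get_state();R=Ro.from_quat(s['eef_rot']);p=np.array(s['tool_pos'])
def tl(x,y,z):
    o,d=ray(W,230+x/5,140+y/5,True); o=R.inv().apply(o-p); d=R.inv().apply(d); return (o+d*(z-o[2])/d[2])*1000
print(tl(220,82,.0708),tl(220,57,.0828),tl(135,82,.0708),tl(305,80,.0708))
print('housing top? block', tl(150,545,-.0292),tl(330,545,-.0292))
```

```text
[ -1.3152 -46.0415  70.8   ] [ -1.3917 -47.9947  82.8   ] [-12.7235 -46.0882  70.8   ] [ 10.0831 -46.3319  70.8   ]
housing top? block [ -6.2185 -23.2699 -29.2   ] [  7.936  -23.2555 -29.2   ]
```

Run:
```python
from h import *
plan([([.533,-.0477,.205],down(-.005),6,0),([.533,-.0477,.165],down(-.005),2,0)],nd=1)
```

```text
[[0,0.5,-13.2,15.8,-0.001,-0.001,-0.01],[0,0.7,-13.2,15.8,-0.001,-0.001,-0.01],[0,0.8,-13.2,15.8,-0.001,-0.001,-0.01],[0,1.0,-13.2,15.7,-0.001,-0.001,-0.01],[0,1.1,-13.2,15.7,-0.001,-0.001,-0.01],[0,1.3,-13.2,15.7,-0.001,-0.001,-0.01],[0,0.0,0.0,20.0,0.0,0.0,0.0],[0,0.0,0.0,20.0,0.0,0.0,0.0]]
```

Call:
play_rows --pt "0 0.5 -13 16 -0.001 -0.001 -0.01" --pt "0 0.7 -13 16 -0.001 -0.001 -0.01" --pt "0 0.8 -13 16 -0.001 -0.001 -0.01" --pt "0 1 -13 16 -0.001 -0.001 -0.01" --pt "0 1 -13 16 -0.001 -0.001 -0.01" --pt "0 1 -12 15 0 -0.001 -0.01" --pt "0 0 0 15 0 0 0" --pt "0 0 0 10 0 0 0"

```text
clock: 16.8
tool_pos: [0.5351, -0.0391, 0.1797]
eef_rot: [1.0, 0.005, 0.005, 0.0]
contact_force: [-0.6, -1.3, -2.9]
opening: 0.223
```

Run:
```python
from h import *
st();plan([([.533,-.0477,.165],down(-.005),8,0)],nd=1)
```

```text
t 16.8 p [ 0.5351 -0.0391  0.1797] yaw 0.01 z [ 0.0107 -0.0001 -0.9999] F [-0.6194 -1.3386 -2.8571] op 0.223 q [ 0.1864  0.6669 -0.3268  1.8988  0.3501  0.6206 -0.3505]
[[0,-0.3,1.1,1.8,0.0,-0.001,0.002],[0,-0.3,1.1,1.8,0.0,-0.001,0.002],[0,-0.3,1.1,1.8,0.0,-0.001,0.002],[0,-0.3,1.1,1.8,0.0,-0.001,0.002],[0,-0.3,1.1,1.8,0.0,-0.001,0.002],[0,-0.3,1.1,1.8,0.0,-0.001,0.002],[0,-0.3,1.1,1.8,0.0,-0.001,0.002],[0,-0.3,1.1,1.8,0.0,-0.001,0.002]]
```

Call:
play_rows --pt "0 -0.3 1 2 0 -0.002 0.002" --pt "0 -0.3 1 2 0 -0.002 0.002" --pt "0 -0.3 1 2 0 -0.002 0.002" --pt "0 -0.3 1 2 0 -0.002 0.002" --pt "0 -0.3 1 2 0 -0.002 0.002" --pt "0 -0.3 1 2 0 -0.002 0.002" --pt "0 -0.3 1 2 0 0 0.002" --pt "0 0 0 0 0 0 0"

```text
clock: 17.8
tool_pos: [0.5334, -0.0487, 0.1651]
eef_rot: [1.0, -0.004, -0.001, 0.001]
contact_force: [0.7, 0.6, -2.9]
opening: 0.226
```

Run:
```python
from h import *
st();S=cal('scene');a=snap('top','t13');b=snap('scene','s13');st()
zoom(a,290,365,200,260,'t13z',10);zoom(b,290,400,160,250,'s13z',7)
plan([([.533,-.0477,.165],down(-.005),4,0)],nd=1)
```

```text
t 17.8 p [ 0.5334 -0.0487  0.1651] yaw -0.0086 z [-0.0011 -0.0014 -1.    ] F [ 0.7174  0.613  -2.9229] op 0.226 q [ 0.1943  0.6917 -0.313   1.9029  0.3563  0.6025 -0.3564]
t 17.9 p [ 0.5336 -0.0486  0.1653] yaw -0.0084 z [-0.0006 -0.0013 -1.    ] F [ 0.2631 -0.4932 -2.269 ] op 0.225 q [ 0.1942  0.6914 -0.3132  1.9027  0.3563  0.6026 -0.3564]
zoom 10
zoom 7
[[0,-0.2,-0.2,0.1,0.0,0.0,-0.001],[0,-0.2,-0.2,0.1,0.0,0.0,-0.001],[0,-0.2,-0.2,0.1,0.0,0.0,-0.001],[0,-0.2,-0.2,0.1,0.0,0.0,-0.001]]
```

View pics/t13z.png

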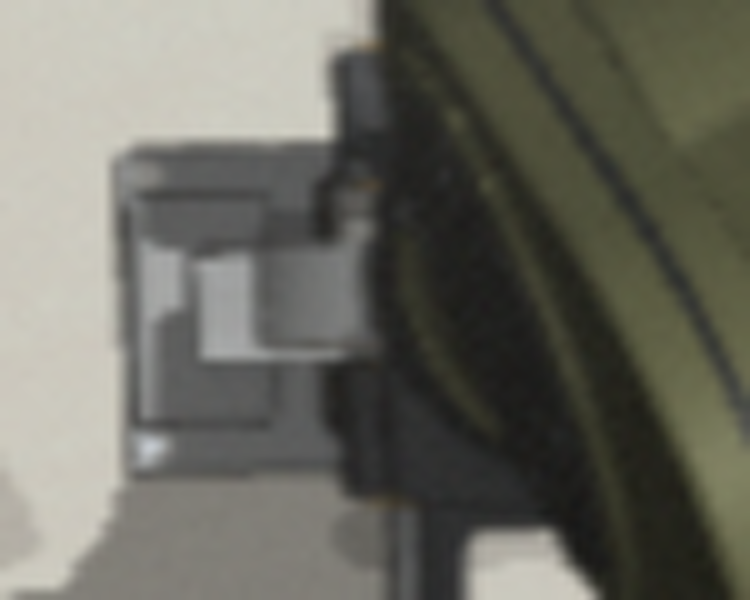

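View pics/s13z.png

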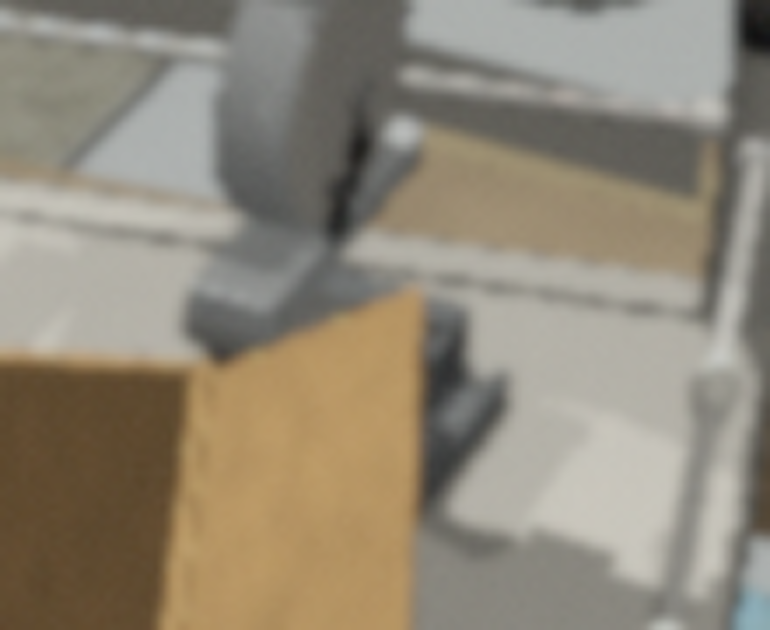

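Run:
```python
from h import *
T=cal('top')
s=r.get_state()
for z,x in ((.0942,204),(.0822,194)):
    print(onz(T,290+x/10,200+30.8,z))
for v in (258,358): print('x edges',onz(T,290+23,200+v/10,.0942))
for x,y in [(115,155),(128,472)]: print('rest',onz(T,290+x/10,200+y/10,.008))
```

```text
[ 0.5295 -0.0014  0.0942]
[ 0.5299 -0.0001  0.0822]
x edges [ 0.5405 -0.0075  0.0942]
x edges [ 0.5183 -0.0068  0.0942]
rest [0.5694 0.0128 0.008 ]
rest [0.4923 0.0119 0.008 ]
```

Call:
play_rows --pt "0 0.5 -0.5 4 0 0 -0.001" --pt "0 0.5 -0.5 4 0 0 0" --pt "0 0.5 -0.5 4 0 0 0" --pt "0 0 -0.5 3 0 0 0" --pt "0 0 0 2 0 0 0" --pt "0 0 0 0 0 0 0" --pt "0 0 0 0 0 0 0" --pt "0 0 0 0 0 0 0"

```text
clock: 18.9
tool_pos: [0.5354, -0.0462, 0.1471]
eef_rot: [1.0, -0.003, -0.0, 0.001]
contact_force: [-0.1, -0.3, -3.0]
opening: 0.228
```

Run:
```python
from h import *
st();st();S=cal('scene');a=snap('top','t14');st()
zoom(a,290,365,200,260,'t14z',10)
```

```text
t 18.9 p [ 0.5354 -0.0462  0.1471] yaw -0.0068 z [-0.0005 -0.0011 -1.    ] F [-0.1143 -0.2609 -3.0412] op 0.228 q [ 0.1788  0.7208 -0.2966  1.9123  0.3722  0.5625 -0.3728]
t 18.9 p [ 0.5354 -0.0462  0.1471] yaw -0.0068 z [-0.0005 -0.0011 -1.    ] F [-0.1143 -0.2609 -3.0412] op 0.228 q [ 0.1788  0.7208 -0.2966  1.9123  0.3722  0.5625 -0.3728]
t 18.95 p [ 0.5354 -0.0462  0.1471] yaw -0.0069 z [-0.0004 -0.0011 -1.    ] F [ 0.5471 -0.2363 -2.5608] op 0.227 q [ 0.1788  0.7208 -0.2966  1.9123  0.3722  0.5625 -0.3729]
zoom 10
```

View pics/t14z.png

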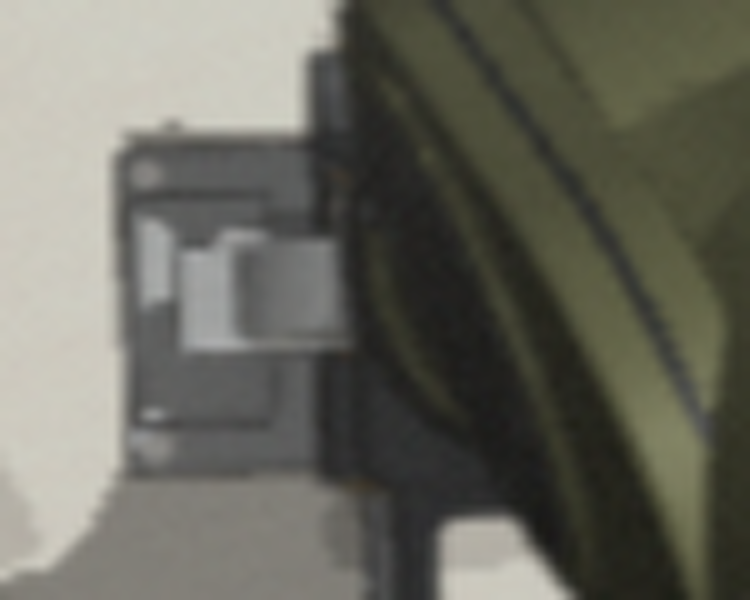

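Run:
```python
from h import *
T=cal('top')
print(onz(T,308.5,229.3,.0763),onz(T,307.8,229.3,.0643))
for v in (240,350): print('x edges',onz(T,290+23,200+v/10,.0763))
```

```text
[0.5334 0.0015 0.0763] [0.5338 0.0022 0.0643]
x edges [ 0.5452 -0.0091  0.0763]
x edges [ 0.5203 -0.0083  0.0763]
```

Call:
play_rows --pt "0 0 0.8 1 0 0 0" --pt "0 0 0 1 0 0 0" --pt "0 0 0 1 0 0 0" --pt "0 0 0 0.5 0 0 0" --pt "0 0 0 0.5 0 0 0" --pt "0 0 0 0 0 0 0" --pt "0 0 0 0 0 0 0" --pt "0 0 0 0 0 0 0"

```text
clock: 19.95
tool_pos: [0.5355, -0.0471, 0.1436]
eef_rot: [1.0, -0.003, 0.0, 0.001]
contact_force: [-0.3, -0.0, -1.6]
opening: 0.222
```

Run:
```python
from h import *
st()
```

```text
t 19.95 p [ 0.5355 -0.0471  0.1436] yaw -0.0069 z [ 0.0003 -0.0014 -1.    ] F [-0.2534 -0.0278 -1.5958] op 0.222 q [ 0.1779  0.7263 -0.2928  1.9149  0.376   0.5535 -0.3747]
```

Call:
play_rows --pt "0 0 0 0.5 0 0 0" --pt "0 0 0 0.5 0 0 0" --pt "0 0 0 0.4 0 0 0" --pt "0 0 0 0 0 0 0" --pt "0 0 0 0 0 0 0" --pt "0 0 0 0 0 0 0" --pt "0 0 0 0 0 0 0" --pt "0 0 0 0 0 0 0"

```text
clock: 20.95
tool_pos: [0.5355, -0.0471, 0.1423]
eef_rot: [1.0, -0.003, 0.0, 0.001]
contact_force: [-1.1, -0.1, 0.6]
opening: 0.226
```

Run:
```python
from h import *
st();b=snap('scene','s15');st();snap('top','t15');st();snap('wrist','w15');st()
zoom(b,290,400,130,220,'s15z',7);zoom(cv2.imread('pics/w15.png'),190,370,60,250,'w15z',3)
```

```text
t 20.95 p [ 0.5355 -0.0471  0.1423] yaw -0.007 z [ 0.0004 -0.0015 -1.    ] F [-1.0816 -0.1196  0.6015] op 0.226 q [ 0.1769  0.7282 -0.2914  1.9159  0.3773  0.5505 -0.3759]
t 21.0 p [ 0.5356 -0.0471  0.1424] yaw -0.0071 z [ 0.0005 -0.0015 -1.    ] F [0.0996 0.7301 1.6808] op 0.224 q [ 0.177   0.7281 -0.2914  1.9159  0.3772  0.5505 -0.3759]
t 21.05 p [ 0.5356 -0.0471  0.1424] yaw -0.007 z [ 0.0005 -0.0015 -1.    ] F [-1.0555 -1.263   1.6061] op 0.226 q [ 0.1769  0.7281 -0.2914  1.9159  0.3772  0.5505 -0.3759]
t 21.1 p [ 0.5356 -0.0471  0.1424] yaw -0.007 z [ 0.0005 -0.0015 -1.    ] F [-1.1068 -0.8636  1.4184] op 0.225 q [ 0.1769  0.7281 -0.2915  1.9159  0.3772  0.5505 -0.3759]
zoom 7
zoom 3
```

View pics/s15z.png

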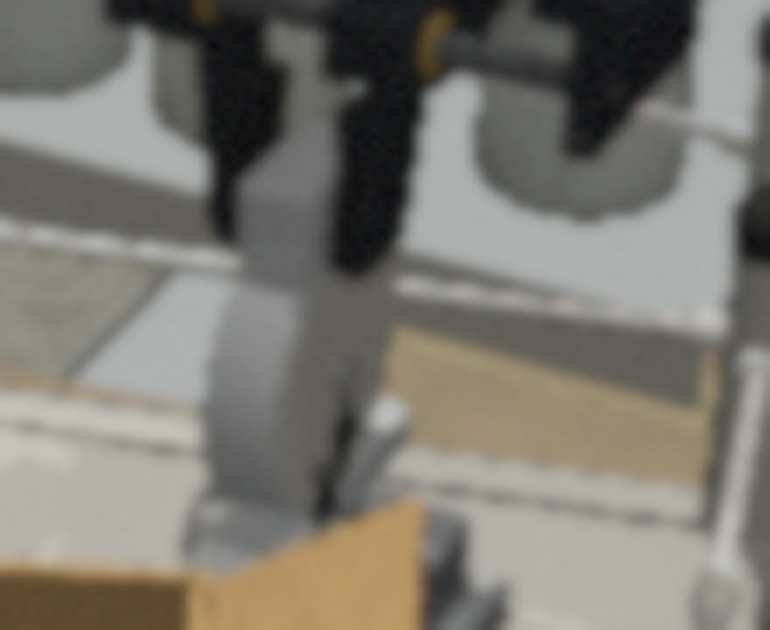

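View pics/w15z.png

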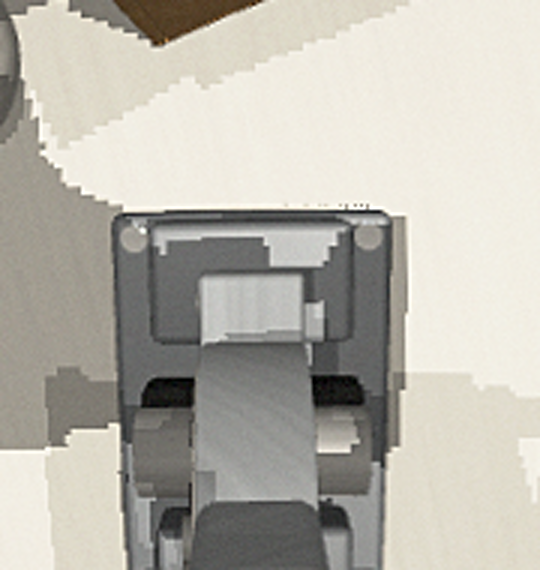

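Run:
```python
from h import *
W=cal('wrist')
zoom(cv2.imread('pics/w15.png'),225,325,140,240,'w15y',6)
f=lambda x,y:(190+x/3,60+y/3)
for n,x,y,z in [('ridgeL',160,452,.047),('ridgeR',345,440,.047),('end bot',250,271,.0596),('end top',250,278,.0716),('rest end',250,213,.008)]:
    print(n,onz(W,*f(x,y),z,True))
```

```text
zoom 6
ridgeL [ 0.51   -0.0467  0.047 ]
ridgeR [ 0.5581 -0.0438  0.047 ]
end bot [0.534  0.0016 0.0596]
end top [0.5341 0.0014 0.0716]
rest end [0.5337 0.0123 0.008 ]
```

View pics/w15y.png

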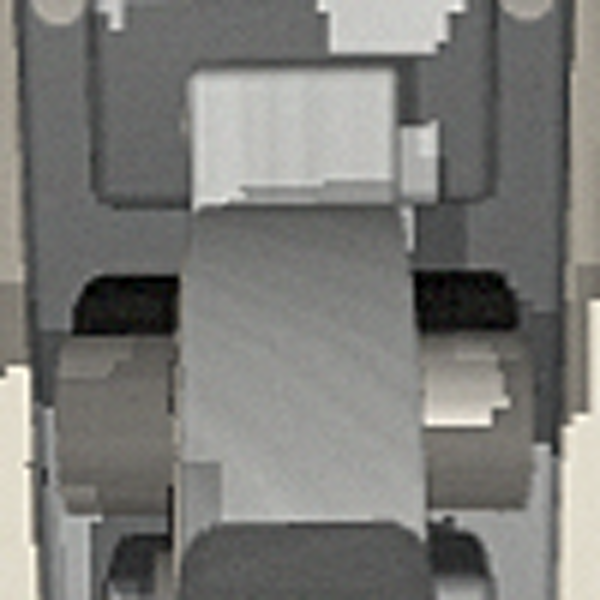

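Call:
play_rows --pt "0 0 -2.05 -0.4 -0.025 0 0" --pt "0 0 -2.05 -0.4 -0.025 0 0" --pt "0 0 -2.05 0 -0.025 0 0" --pt "0 0 -2.05 0 -0.025 0 0" --pt "0 0 -2.05 0 -0.025 0 0" --pt "0 0 -2.05 0 -0.025 0 0" --pt "0 0 0 0 0 0 0" --pt "0 0 0 0 0 0 0"

```text
clock: 22.1
tool_pos: [0.5358, -0.0324, 0.1423]
eef_rot: [0.997, -0.002, 0.0, 0.081]
contact_force: [0.0, 0.1, -0.0]
opening: 0.22
```

```bash
cat >> h.py <<'E'
def foot():
    s=r.get_state();R=Ro.from_quat(s['eef_rot']);m=R.as_matrix()
    roll=np.arcsin(-m[1,2]) # top leans to +y => tool z y-comp negative
    print('roll',round(float(np.arctan2(-m[1,2],-m[2,2])),4),'foot',np.array(s['tool_pos'])+R.apply([0,0,ZO]))
E
python3 - <<'E'
from h import *
st();foot()
E
```

```text
t 22.1 p [ 0.5358 -0.0324  0.1423] yaw -0.0039 z [ 0.0001 -0.1617 -0.9868] F [ 0.0459  0.1121 -0.0107] op 0.22 q [-0.0471  0.7243 -0.1268  1.9282  0.4679  0.5669 -0.5531]
roll 0.1624 foot [ 0.5358 -0.0458  0.0606]
```

Call:
play_rows --pt "0 0 -1.5 0 -0.021 0 0" --pt "0 0 -1.5 0 -0.021 0 0" --pt "0 0 -1.5 0 -0.021 0 0" --pt "0 0 -1.5 0 -0.021 0 0" --pt "0 0 -1.5 0 -0.021 0 0" --pt "0 0 -1.5 0 -0.021 0 0" --pt "0 0 0 0 0 0 0" --pt "0 0 0 0 0 0 0"

```text
clock: 23.1
tool_pos: [0.5359, -0.0215, 0.14]
eef_rot: [0.989, -0.002, 0.0, 0.147]
contact_force: [-0.5, 0.9, -0.4]
opening: 0.222
```

Run:
```python
from h import *
st();foot()
```

```text
t 23.1 p [ 0.5359 -0.0215  0.14  ] yaw -0.0032 z [ 0.0002 -0.2908 -0.9568] F [-0.4576  0.8953 -0.3868] op 0.222 q [-0.216   0.7484 -0.0085  1.9256  0.5353  0.6028 -0.6901]
roll 0.295 foot [ 0.536  -0.0456  0.0607]
```

Call:
play_rows --pt "0 0 0.6 0 0 0 0" --pt "0 0 0.4 0 0 0 0" --pt "0 0 0 0 0 0 0" --pt "0 0 0 0 0 0 0" --pt "0 0 0 0 0 0 0" --pt "0 0 0 0 0 0 0" --pt "0 0 0 0 0 0 0" --pt "0 0 0 0 0 0 0"

```text
clock: 24.1
tool_pos: [0.5359, -0.0221, 0.1402]
eef_rot: [0.989, -0.002, 0.001, 0.146]
contact_force: [-0.8, 2.6, -0.2]
opening: 0.223
```

Run:
```python
from h import *
st();foot();b=snap('scene','s17');st();foot();snap('wrist','w17');
s=r.get_state();S=cal('scene')
c=gpt(S,s,0,.03).astype(int);print(c)
zoom(b,c[0]-40,c[0]+40,c[1]-35,c[1]+25,'s17z',9)
for n,(y,z) in dict(piv=(0,.05),tip=(32*np.sin(.295)/1000,.05-.032*np.cos(.295)),tick0=(0,.024)).items(): print(n,(gpt(S,s,y,z,-.014)-[c[0]-40,c[1]-35])*9)
zoom(cv2.imread('pics/w17.png'),190,370,60,250,'w17z',3)
```

```text
t 24.1 p [ 0.5359 -0.0221  0.1402] yaw -0.0039 z [ 0.0004 -0.2886 -0.9575] F [-0.7891  2.6449 -0.159 ] op 0.223 q [-0.2128  0.7473 -0.0102  1.926   0.5344  0.6017 -0.6881]
roll 0.2928 foot [ 0.5359 -0.046   0.0609]
t 24.15 p [ 0.5359 -0.0221  0.1402] yaw -0.0038 z [ 0.0005 -0.2886 -0.9574] F [-0.7324  2.0214 -0.3016] op 0.221 q [-0.2128  0.7473 -0.0101  1.926   0.5344  0.6017 -0.6881]
roll 0.2928 foot [ 0.536  -0.046   0.0609]
[335 194]
zoom 9
piv [363.5989 257.7688]
tip [356.8612 389.0343]
tick0 [374.6914 341.3667]
zoom 3
```

View pics/s17z.png

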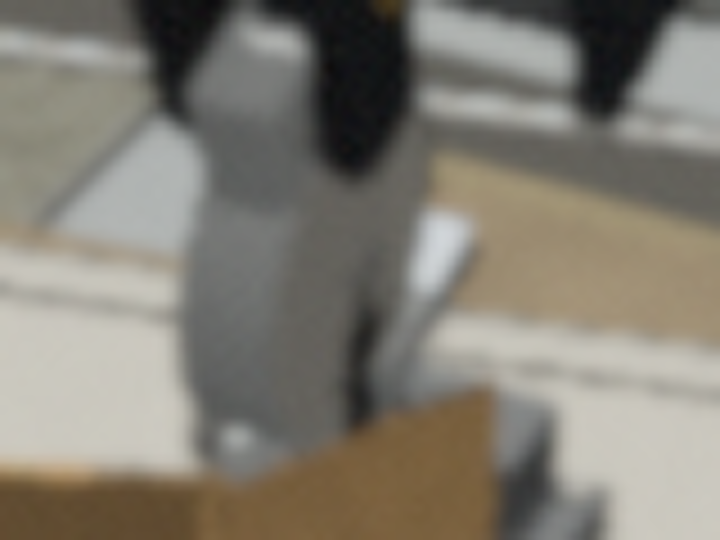

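View pics/w17z.png

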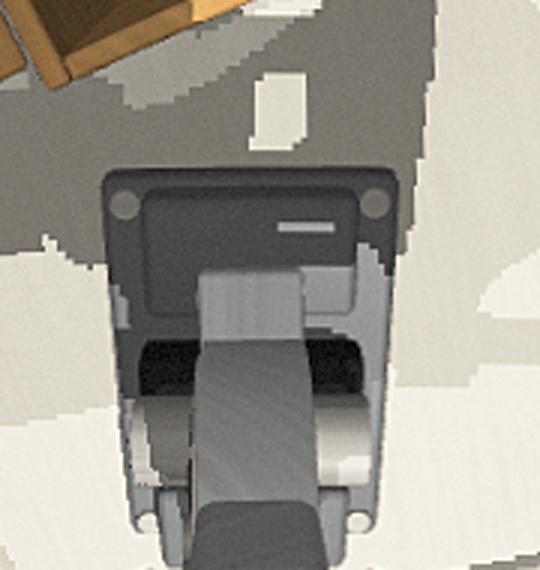

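Run:
```python
from h import *
im=cv2.cvtColor(cv2.imread('pics/s10.png'),cv2.COLOR_BGR2GRAY).astype(np.float32)
S=cal('scene')
# pose at s10
s=dict(tool_pos=[.3272,.4555,.4469]); 
import math
zc=np.array([-.0031,-.0033,-1.]);zc/=np.linalg.norm(zc); x=np.array([math.cos(-.9421),math.sin(-.9421),0]);x-=zc*(x@zc);x/=np.linalg.norm(x)
s['eef_rot']=Ro.from_matrix(np.stack([x,np.cross(zc,x),zc],1)).as_quat()
for xp in (-.012,-.015):
    pv=dial(S,218+400/5,219+258/5,s,xp)
    for R in (.030,.032,.034,.036):
        th=np.arange(-.3,.6,.01)
        uv=np.array([gpt(S,s,pv[0]+R*np.sin(t),pv[1]-R*np.cos(t),xp) for t in th],np.float32)
        g=cv2.remap(im,uv[:,0].reshape(1,-1),uv[:,1].reshape(1,-1),cv2.INTER_CUBIC)[0]
        base=np.percentile(g,75); w=np.clip(base-25-g,0,None)
        segs=[]; i=0
        n,lab=cv2.connectedComponents((w>0).astype(np.uint8).reshape(1,-1))
        for k in range(1,n):
            m=lab[0]==k
            if m.sum()>2: segs.append((round(float((th[m]*w[m]).sum()/w[m].sum()),3),round(float(th[m].min()),2),round(float(th[m].max()),2)))
        print(xp,R,segs)
```

```text
-0.012 0.03 [(0.006, -0.04, 0.05), (0.202, 0.16, 0.25), (0.428, 0.37, 0.48)]
-0.012 0.032 [(0.006, -0.04, 0.05), (0.198, 0.15, 0.25), (0.424, 0.37, 0.48)]
-0.012 0.034 [(0.199, 0.15, 0.24), (0.424, 0.37, 0.47)]
-0.012 0.036 [(0.201, 0.15, 0.26), (0.423, 0.37, 0.48)]
-0.015 0.03 [(0.006, -0.04, 0.05), (0.2, 0.15, 0.25), (0.426, 0.37, 0.48)]
-0.015 0.032 [(0.006, -0.04, 0.04), (0.198, 0.15, 0.25), (0.423, 0.37, 0.48)]
-0.015 0.034 [(0.199, 0.15, 0.24), (0.423, 0.37, 0.47)]
-0.015 0.036 [(0.32, 0.15, 0.48)]
```

Call:
play_rows --pt "0 0 -0.8 0 -0.007 0 0" --pt "0 0 -0.8 0 -0.007 0 0" --pt "0 0 0 0 0 0 0" --pt "0 0 0 0 0 0 0" --pt "0 0 0 0 0 0 0" --pt "0 0 0 0 0 0 0" --pt "0 0 0 0 0 0 0" --pt "0 0 0 0 0 0 0"

```text
clock: 25.2
tool_pos: [0.536, -0.0207, 0.1398]
eef_rot: [0.988, -0.002, 0.001, 0.154]
contact_force: [-1.1, 1.9, 0.1]
opening: 0.225
```

Run:
```python
from h import *
F=[]
st();foot()
for i in range(4):
    snap('scene','s18'); F.append(r.get_state()['contact_force'])
print(np.mean(F,0),np.std(F,0));foot()
```

```text
t 25.2 p [ 0.536  -0.0207  0.1398] yaw -0.004 z [ 0.0004 -0.3034 -0.9529] F [-1.073   1.8897  0.1047] op 0.225 q [-0.2313  0.7516  0.0022  1.9248  0.5413  0.6073 -0.7034]
roll 0.3082 foot [ 0.536  -0.0458  0.0609]
[-0.9686  1.6909 -0.6509] [0.4486 0.195  0.4277]
roll 0.3082 foot [ 0.536  -0.0458  0.0609]
```

Run:
```python
from h import *
import math
im=cv2.cvtColor(cv2.imread('pics/s9.png'),cv2.COLOR_BGR2GRAY).astype(np.float32)
S=cal('scene'); s=dict(tool_pos=[.3714,.3968,.3416])
zc=np.array([.0052,-.0019,-1.]);zc/=np.linalg.norm(zc); x=np.array([math.cos(-.4782),math.sin(-.4782),0]);x-=zc*(x@zc);x/=np.linalg.norm(x)
s['eef_rot']=Ro.from_matrix(np.stack([x,np.cross(zc,x),zc],1)).as_quat()
print('lean',-zc@np.cross([0,0,1],x))
for xp in (-.012,-.015):
    for pp in ((369,258),(367,258)):
      pv=dial(S,220+pp[0]/5,250+pp[1]/5,s,xp)
      for R in (.030,.032,.034):
        th=np.arange(-.3,.6,.01)
        uv=np.array([gpt(S,s,pv[0]+R*np.sin(t),pv[1]-R*np.cos(t),xp) for t in th],np.float32)
        g=cv2.remap(im,uv[:,0].reshape(1,-1),uv[:,1].reshape(1,-1),cv2.INTER_CUBIC)[0]
        w=np.clip(np.percentile(g,75)-25-g,0,None); n,lab=cv2.connectedComponents((w>0).astype(np.uint8).reshape(1,-1))
        print(xp,pp,R,[(round(float((th[lab[0]==k]*w[lab[0]==k]).sum()/w[lab[0]==k].sum()),3)) for k in range(1,n) if (lab[0]==k).sum()>2])
b=cv2.imread('pics/s18.png');zoom(b,295,375,159,219,'s18z',9)
zoom(cv2.imread('pics/s18.png'),180,420,120,320,'s18y',3)
```

```text
lean -0.0007060784717498055
-0.012 (369, 258) 0.03 [0.009, 0.214, 0.437]
-0.012 (369, 258) 0.032 [0.001, 0.202, 0.431]
-0.012 (369, 258) 0.034 [0.206, 0.427]
-0.012 (367, 258) 0.03 [-0.004, 0.202, 0.422]
-0.012 (367, 258) 0.032 [-0.01, 0.189, 0.418]
-0.012 (367, 258) 0.034 [0.193, 0.415]
-0.015 (369, 258) 0.03 [0.008, 0.211, 0.433]
-0.015 (369, 258) 0.032 [-0.002, 0.202, 0.431]
-0.015 (369, 258) 0.034 [0.206, 0.425]
-0.015 (367, 258) 0.03 [-0.004, 0.198, 0.419]
-0.015 (367, 258) 0.032 [-0.013, 0.189, 0.417]
-0.015 (367, 258) 0.034 [0.193, 0.413]
zoom 9
zoom 3
```

View pics/s18z.png

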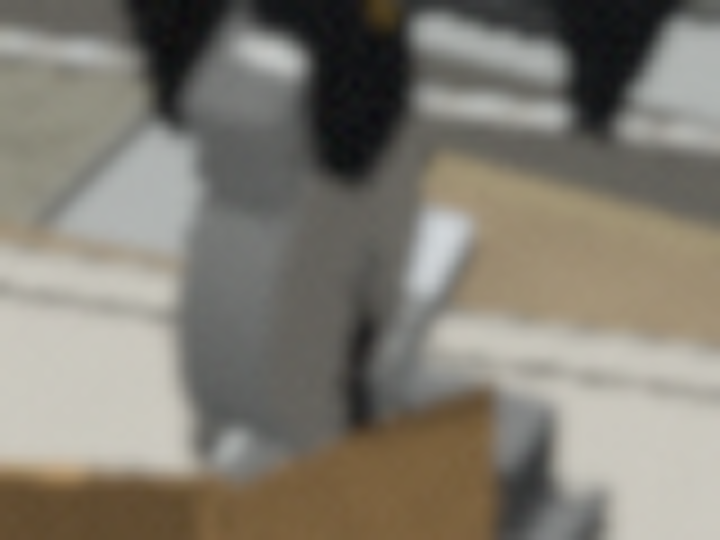

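View pics/s18y.png

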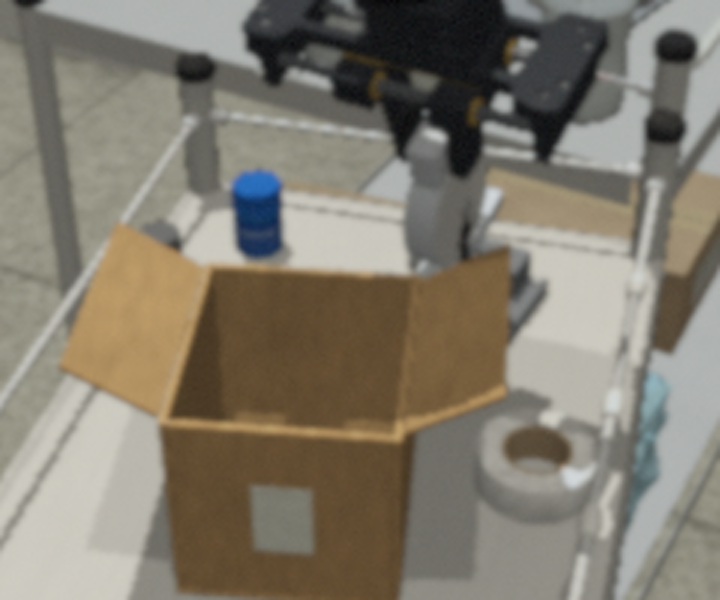

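Run:
```python
from h import *
st();foot();r.finish_job()
```

```text
t 25.4 p [ 0.5359 -0.0207  0.1398] yaw -0.004 z [ 0.0003 -0.3034 -0.9529] F [-1.6501  1.5146 -0.4195] op 0.22 q [-0.2314  0.7516  0.0022  1.9248  0.5413  0.6073 -0.7034]
roll 0.3082 foot [ 0.536  -0.0458  0.0609]
the job is handed in; nothing more can be done
```

I handed the job in at 25.4 s, with the gauge still gripped and tilted on the ridge. I could not directly see the pointer in the gap of the index fork. In the last scene picture, pointer and fork merge into one dark blob, half hidden by the front flap.

- **Flaps:** Both are folded back to about 2.55–2.6 rad, at or very near the stop, and stayed there in later pictures.
- **Level set-down:** I set the gauge level on the ridge for about 2 s, tilted less than 0.002 rad. In the wrist picture its foot middle was within about 1 mm of the ridge. The wrist and top cameras differed by 1–2 mm on this.
- **Index reading:** Two close views of the dial, taken before set-down, put the index at 0.309 and 0.315 rad. My first estimate by eye was lower, 0.29–0.30 rad.
- **Rocking:** The tool's roll held steady at 0.308 rad. A wrist picture at 0.293 rad, just before the last small correction, showed no slip in the grip. Because the pointer hangs plumb, it should sit near the middle of the gap, which is roughly ±0.03 rad wide.
- **Final hold:** The press is about 2 N downwards, with about 1.7 N sideways from friction. The computed foot middle is about 1.4 mm from where it was set down level. I tried to slide it back, but it stuck.
- **Bystanders:** The arm never touched the vial, jar or tape. The jar and tape look unmoved in the last picture, but the vial is mostly hidden there by the back flap.

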